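# Put the loose stand-off insulators away in their drawer

## Robot

A 6-joint arm with a two-finger parallel gripper is mounted at the origin on the work surface. World frame = base frame: x ahead of the robot, y to its left, z up, the work surface at z = 0. Lengths are in m, angles in degrees, forces in N, time in s.
With the tool pointing down it reaches from about 0.375 to 0.9 m from the base axis. Payload 3.1 kg.
Tool frame: the origin (TCP) lies at the very end of the fingers, on their centre line; the grasp point (between the pads) lies 19 mm behind it (bot.hold_point_z is the z of the grasp point in the tool frame, in m); z points along the fingers, y is the direction in which the jaws open and shut (so a half turn about z gives the same grasp; the last joint's range is limited). The gripper opens to 87 mm and grips with 3 to 60 N. Pads are 19 mm wide; open, the fingers measure 117 mm over their backs; the gripper's body (75 mm by 190 mm) begins 51 mm behind the grasp point.
Start: joints at [58.7, 30.224, 82.088, -0, 67.689, -10.227], TCP at [0.225, 0.583, 0.223] pointing down, gripper open.
Joint ranges: [-176.69, 176.69], [-43.24, 126.21], [12.49, 139.97], [-82, 262], [0, 151.66], [-163.58, 163.58]. Speed limits (degrees/s): [159.86, 159.86, 180, 180, 180, 180].

## Interface

Orientations are given as a 3x3 rotation matrix whose columns are the frame's x, y, z axes.
In Python, from rig import bot gives the robot as it stands.
- The arm moves only by the tool servo_tool, never from a script. Its argument "increments" is a list of rows, each a list of 3 entries, a list of its own where there are three numbers: the closure, from 0 (fully open) to 1 (shut), then the shift along the tool's x, y, z in mm, then the turn about the tool's z in degrees. In form: [[claw, [x, y, z], turn], ...]. A call has 1 to 5 rows; each row shifts and turns the commanded pose from where the row before left it, along the tool's axes as they then stand; what a row does not reach is not made up. A row lasts 1/8 s, in which the tool goes at most 62.5 mm and 10.7 degrees, less where a joint would pass 70% of its speed; a pose out of reach is approached as far as the arm can. A call with a gripper value outside its range is refused whole. The fingers move at their own pace and stop on an object; the grip force is fixed at half the most. Time passes only in rows, so rows that do not move let the fingers close. It gives the time, the measured TCP pose, the force and the opening at its end, in the units of the state.
- bot.read_state(): the state, without advancing time (a new reading comes with each control period).
- bot.capture(name): name is "side" or "top"; returns (picture, depth): 420x560x3 uint8, blue, green, red; 420x560 float32, m along the optical axis (not along the pixel's ray), 0 where there is no reading.
- bot.camera_info(name): a dict with "K" (3x3 intrinsics, pixels), "R" (3x3) and "t" (3): a world point X has camera coordinates R X + t. Camera axes: x right, y down, z forward; pixel columns grow to the right and rows downward; lengths in m; the calibration is good to about 2 mm. A picture is of the moment at which its call begins. camera_info takes no time and is no camera call.
- bot.hand_in(): hands the job in, once; it reports no verdict.
Trained networks look in the newest picture that a camera, given by its name, has taken for a name from the list of things; names that differ only in an ending like _2 or _b are one class to them, and where a whole thing is asked for, a point or a joint stands for the part that bears it (a point fixed in the world has none). Each returns a list of dicts, best first, with "p" (0 to 1); they miss things now and then, are a little off and sometimes report something else, mostly with a low value. They report only what shows in the picture. A call takes as long as a camera call.
- bot.find_in(camera, thing): "bbox" ([left, top, right, bottom] in pixels, round what is visible of it).
- bot.trace(camera, thing): "region" (420x560 bool, what is visible of it) and "bbox" ([left, top, right, bottom] in pixels, round what is visible of it).
The state is a dict: "time_s": time; "joint_positions": joint angles; "qvel": joint speeds; "tau": joint torques, N m; "position": TCP position; "tcp_rot": TCP orientation; "force": force on the tool from outside, world axes, zero at the start; "moment": the same for the moment, N m; "opening": opening from 0.0 (shut) to 1.0 (fully open).
Only numpy, scipy, OpenCV 4.12 (cv2) and the standard library are available. Lean on these libraries where they do the work, as an engineer would, in place of code of your own. Each camera call takes 0.05 s, during which the arm holds its last target.

## Task

Put the ceramic insulators away: pull the upper drawer of the parts cabinet well out, take the scoop by its handle and pour all eight insulators into the drawer from low down so that they do not chip, then stand the empty scoop upright on the bench and push the drawer fully shut without slamming it. Leave the lower drawer shut and do not disturb the coil, the valve or the capacitor.

Things in the scene. Friction and masses are not known exactly. Their poses are not given: they have to be found in the camera images.
- drawer (a joint): upper drawer of the two-drawer parts cabinet: how far it is pulled out, in m; 0 = fully shut (at its rear stop), 0.140 = fully out (front stop); starts shut or up to 12 mm ajar. It slides level along the cabinet's own -x, away from the cabinet; slight constant friction of about 1.5 N plus light damping, it stays where it is left
- drawer_handle (a point): middle of the upper drawer's bow handle: a level round steel bar 11 mm thick, 90 mm long along this frame's y, standing 35 mm in front of the drawer face (bar centre to face; -x of this frame points out of the cabinet, the way the drawer opens), held by two 8 mm studs 38 mm either side of the middle. It is about 103 mm above the table, 25 mm below the cabinet's top; the drawer face's top edge lies 20 mm above the bar's centre. Moves with the drawer
- drawer_in (a point): centre of the upper drawer's inner floor, about 71 mm above the table, moves with the drawer; x points to the cabinet's back, z up. Inside the drawer is 172 mm long (x +-86), 138 mm wide (y +-69), walls 42 mm high and 4 mm thick; the front panel (6 mm thick, outside the front wall) rises to 52 mm above this floor. Fully out, the part from x = -86 to about x = +46 mm is open to the sky, the rest is still under the cabinet's top, which is 57 mm above this floor
- cabinet: grey sheet-steel bench-top parts cabinet with two drawers, one above the other, fixed to the bench; 200 deep (x) x 160 wide (y) x 128 mm high, origin at the centre of its underside on the table; drawers open towards its -x. Its drawer front looks roughly to the robot's right (world -y)
- drawer_low (a joint): the lower drawer of the same cabinet, same handle 59 mm below the upper one; not part of the job, stays shut (0 = shut, m)
- scoop_grip (a point): middle of the grip of the steel parts scoop: a flared round bowl with a straight level handle, like a small saucepan. x runs along the handle away from the bowl, z is the scoop's up. Grip: round black bar, 16 mm diameter, 100 mm long, axis 56 mm above the scoop's underside; the bowl's axis is 112 mm from here along -x. 260 g (+-30 %), 120 g more when full; stands steadily, full or empty
- scoop_mouth (a point): centre of the scoop bowl's mouth; z is the bowl's axis, out of the mouth when upright, x points to the handle. Rim 100 mm outer diameter, 62 mm above the underside; base 56 mm diameter; wall 3.5 mm, sides flare 20 degrees from the axis, so all pieces run out only once the scoop is tipped well past level, some 100 to 120 degrees from upright; shake it if one hangs
- coil: bystander: coil, copper-wound black former lying on a 120 x 70 mm wooden base, 71 mm high; origin centre of underside; the two spots of scoop and coil are swapped at random
- valve: bystander: glass radio valve standing upright in a round white socket, 52 mm wide, 112 mm high; fragile; origin centre of underside
- capacitor: bystander: open aluminium variable capacitor, 100 x 90 x 60 mm; origin centre of underside
- insul0_center (a point): centre of insulator 1 of 8, a white glazed ceramic stand-off, ribbed cylinder 18 mm in diameter, 20 mm long (z is its own axis), 15 g; all eight start heaped in the scoop's bowl
- insul1_center (a point): centre of insulator 2 of 8, a white glazed ceramic stand-off, ribbed cylinder 18 mm in diameter, 20 mm long (z is its own axis), 15 g; all eight start heaped in the scoop's bowl
- insul2_center (a point): centre of insulator 3 of 8, a white glazed ceramic stand-off, ribbed cylinder 18 mm in diameter, 20 mm long (z is its own axis), 15 g; all eight start heaped in the scoop's bowl
- insul3_center (a point): centre of insulator 4 of 8, a white glazed ceramic stand-off, ribbed cylinder 18 mm in diameter, 20 mm long (z is its own axis), 15 g; all eight start heaped in the scoop's bowl
- insul4_center (a point): centre of insulator 5 of 8, a white glazed ceramic stand-off, ribbed cylinder 18 mm in diameter, 20 mm long (z is its own axis), 15 g; all eight start heaped in the scoop's bowl
- insul5_center (a point): centre of insulator 6 of 8, a white glazed ceramic stand-off, ribbed cylinder 18 mm in diameter, 20 mm long (z is its own axis), 15 g; all eight start heaped in the scoop's bowl
- insul6_center (a point): centre of insulator 7 of 8, a white glazed ceramic stand-off, ribbed cylinder 18 mm in diameter, 20 mm long (z is its own axis), 15 g; all eight start heaped in the scoop's bowl
- insul7_center (a point): centre of insulator 8 of 8, a white glazed ceramic stand-off, ribbed cylinder 18 mm in diameter, 20 mm long (z is its own axis), 15 g; all eight start heaped in the scoop's bowl

How it is judged (in metres and radians):
On the way, in this order (a step that is already met when the one before it is completed fails the run):
1. the upper drawer is pulled out at least 100 mm (value of joint drawer above 0.1 m), for 0.1 s.
2. all eight insulators lie in the upper drawer while it is still out at least 60 mm (x of insul0_center in the frame of drawer_in between -0.09 and 0.09 m and y of insul0_center in the frame of drawer_in between -0.072 and 0.072 m and z of insul0_center in the frame of drawer_in between 0 and 0.044 m and x of insul1_center in the frame of drawer_in between -0.09 and 0.09 m and y of insul1_center in the frame of drawer_in between -0.072 and 0.072 m and z of insul1_center in the frame of drawer_in between 0 and 0.044 m and x of insul2_center in the frame of drawer_in between -0.09 and 0.09 m and y of insul2_center in the frame of drawer_in between -0.072 and 0.072 m and z of insul2_center in the frame of drawer_in between 0 and 0.044 m and x of insul3_center in the frame of drawer_in between -0.09 and 0.09 m and y of insul3_center in the frame of drawer_in between -0.072 and 0.072 m and z of insul3_center in the frame of drawer_in between 0 and 0.044 m and x of insul4_center in the frame of drawer_in between -0.09 and 0.09 m and y of insul4_center in the frame of drawer_in between -0.072 and 0.072 m and z of insul4_center in the frame of drawer_in between 0 and 0.044 m and x of insul5_center in the frame of drawer_in between -0.09 and 0.09 m and y of insul5_center in the frame of drawer_in between -0.072 and 0.072 m and z of insul5_center in the frame of drawer_in between 0 and 0.044 m and x of insul6_center in the frame of drawer_in between -0.09 and 0.09 m and y of insul6_center in the frame of drawer_in between -0.072 and 0.072 m and z of insul6_center in the frame of drawer_in between 0 and 0.044 m and x of insul7_center in the frame of drawer_in between -0.09 and 0.09 m and y of insul7_center in the frame of drawer_in between -0.072 and 0.072 m and z of insul7_center in the frame of drawer_in between 0 and 0.044 m and value of joint drawer above 0.06 m), for 0.2 s.
At the end, for the whole second after the job is handed in: all eight insulators lie inside the upper drawer, which is shut to within 4 mm; the scoop stands upright (within 7 degrees) on the table; the lower drawer is shut to within 15 mm; coil, valve and capacitor stand within 30 mm of where they were; nothing is held (x of insul0_center in the frame of drawer_in between -0.09 and 0.09 m and y of insul0_center in the frame of drawer_in between -0.072 and 0.072 m and z of insul0_center in the frame of drawer_in between 0 and 0.044 m and x of insul1_center in the frame of drawer_in between -0.09 and 0.09 m and y of insul1_center in the frame of drawer_in between -0.072 and 0.072 m and z of insul1_center in the frame of drawer_in between 0 and 0.044 m and x of insul2_center in the frame of drawer_in between -0.09 and 0.09 m and y of insul2_center in the frame of drawer_in between -0.072 and 0.072 m and z of insul2_center in the frame of drawer_in between 0 and 0.044 m and x of insul3_center in the frame of drawer_in between -0.09 and 0.09 m and y of insul3_center in the frame of drawer_in between -0.072 and 0.072 m and z of insul3_center in the frame of drawer_in between 0 and 0.044 m and x of insul4_center in the frame of drawer_in between -0.09 and 0.09 m and y of insul4_center in the frame of drawer_in between -0.072 and 0.072 m and z of insul4_center in the frame of drawer_in between 0 and 0.044 m and x of insul5_center in the frame of drawer_in between -0.09 and 0.09 m and y of insul5_center in the frame of drawer_in between -0.072 and 0.072 m and z of insul5_center in the frame of drawer_in between 0 and 0.044 m and x of insul6_center in the frame of drawer_in between -0.09 and 0.09 m and y of insul6_center in the frame of drawer_in between -0.072 and 0.072 m and z of insul6_center in the frame of drawer_in between 0 and 0.044 m and x of insul7_center in the frame of drawer_in between -0.09 and 0.09 m and y of insul7_center in the frame of drawer_in between -0.072 and 0.072 m and z of insul7_center in the frame of drawer_in between 0 and 0.044 m and value of joint drawer below 0.004 m and angle between scoop_mouth's own z axis and vertical below 0.12 rad and height (world z) of scoop_mouth between 0.056 and 0.068 m and value of joint drawer_low below 0.015 m and distance of each of coil, valve, capacitor from where it was at the start of the episode below 0.03 m); the robot touches nothing.
It fails at once if an insulator is dropped or flung: it moves faster than 1.9 m/s (a fall of about 180 mm) (linear speed of any of insul0, insul1, insul2, insul3, insul4, insul5, insul6, insul7 above 1.9 m/s).
It fails at once if the upper drawer is slammed: it moves inwards faster than 0.4 m/s (velocity of joint drawer below -0.4 m/s).
It fails at once if a bystander is knocked over or shoved by more than 30 mm (distance of any of coil, valve, capacitor from where it was at the start of the episode above 0.03 m or angle between valve's own z axis and vertical above 0.5 rad).
It fails at once if the lower drawer is pulled open by more than 30 mm (value of joint drawer_low above 0.03 m).
It also fails if it takes over 72 s, if anything falls off the work surface, if the arm or the gripper's body presses on something with over 40 N, if the wrist force passes 120 N, or if a joint passes its speed limit or range.

## Working session

There is one attempt and no reset: what is moved stays moved. The work goes in short steps, Python scripts to look and compute and a tool call to move; the robot and the scene stay as the last step left them, time stands still between calls to the robot, and variables do not carry over. Pictures are saved under pics/ and viewed, and the job is handed in when it is done.

Besides the shell and the picture viewer there is one more tool, called after "Call:" in YAML: its name, and indented under it one key for each argument. servo_tool: Moves the arm, as the interface text tells. Its arguments: {"type":"object","properties":{"increments":{"type":"array","items":{"type":"array"}}},"required":["increments"]}

```bash
ls; mkdir -p pics; python3 - <<'E'
from rig import bot
import cv2,json
print(bot.read_state(), bot.hold_point_z)
for c in("side","top"):
    p,d=bot.capture(c); cv2.imwrite(f"pics/{c}0.png",p)
    i=bot.camera_info(c); print(c,i)
    import numpy as np; np.save(f"pics/{c}0d.npy",d)
E
```

```text
pics
{'time_s': 0.0, 'joint_positions': array([ 5.87002652e+01,  3.02790043e+01,  8.21579659e+01, -8.35300632e-04,
        6.76874296e+01, -1.02294678e+01]), 'qvel': array([-0.05911263, -0.02651516,  0.00728376, -0.01554633, -0.02033802,
       -0.12389557]), 'tau': array([ 1.72716004e-04, -4.40037382e+01, -1.76598573e+01,  6.34344388e-02,
        5.81102434e-02, -1.35450655e-04]), 'position': array([0.22430328, 0.58257075, 0.22156244]), 'tcp_rot': array([[-9.33142013e-01,  3.59506240e-01, -1.11643923e-03],
       [ 3.59507781e-01,  9.33140229e-01, -1.86220020e-03],
       [ 3.72321768e-04, -2.13906583e-03, -9.99997643e-01]]), 'force': array([-0.02260817, -0.34480387,  0.0478616 ]), 'moment': array([ 0.02934047, -0.03872211,  0.01046139]), 'opening': 0.9995458876187758} -0.0187
side {'K': array([[446.87116927,   0.        , 277.82633337],
       [  0.        , 446.87116927, 209.63861349],
       [  0.        ,   0.        ,   1.        ]]), 'R': array([[ 0.99912157, -0.03703983,  0.01959956],
       [-0.00505156, -0.57075001, -0.82110834],
       [ 0.04160016,  0.82028805, -0.57043575]]), 't': array([-0.51452762,  0.09129671,  0.93309868])}
top {'K': array([[514.76110238,   0.        , 281.06494691],
       [  0.        , 514.76110238, 219.243465  ],
       [  0.        ,   0.        ,   1.        ]]), 'R': array([[-0.01111966, -0.99978253,  0.01764216],
       [-0.98757606,  0.00821476, -0.1569269 ],
       [ 0.15674784, -0.01916795, -0.98745263]]), 't': array([0.0067799 , 0.53379859, 1.09986167])}
```

View pics/side0.png

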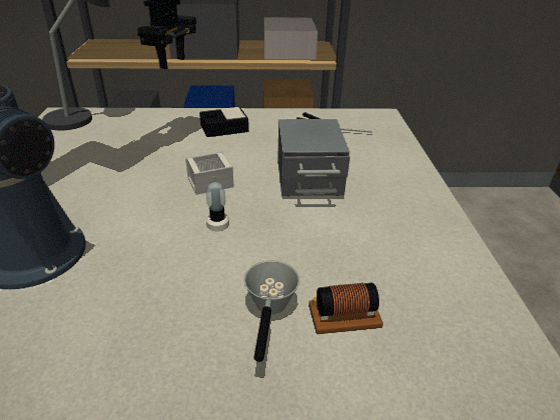

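View pics/top0.png

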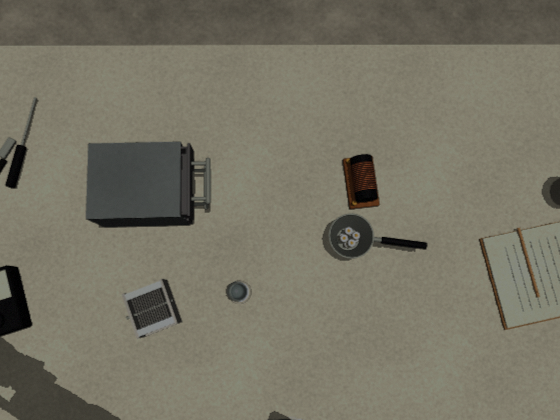

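```bash
cat > h.py <<'E'
from rig import bot
import numpy as np,cv2
def w(c,u,v,d):
    i=bot.camera_info(c);K,R,t=i["K"],i["R"],i["t"]
    z=d; X=np.stack([(u-K[0,2])/K[0,0]*z,(v-K[1,2])/K[1,1]*z,z*np.ones_like(u,float)],-1)
    return (X-t)@R
def cloud(c,d):
    v,u=np.mgrid[0:420,0:560]; return w(c,u,v,d)
def px(c,X):
    i=bot.camera_info(c);p=i["K"]@(i["R"]@np.array(X)+i["t"]);return p[:2]/p[2]
def snap(name):
    out={}
    for c in("side","top"):
        p,d=bot.capture(c); cv2.imwrite(f"pics/{c}_{name}.png",p); out[c]=(p,d,cloud(c,d))
    return out
E
python3 - <<'E'
from h import *
o=snap("1")
for th in ["cabinet","scoop_grip","scoop_mouth","drawer_handle","coil","valve","capacitor"]:
  for c in("side","top"):
    r=bot.trace(c,th)
    for q in r[:2]:
        m=q["region"]&(o[c][1]>0); P=o[c][2][m]
        print(th,c,round(q["p"],2),q["bbox"],m.sum(),P.min(0).round(3),P.max(0).round(3),np.median(P,0).round(3))
np.savez("pics/o1.npz",side=o["side"][2],top=o["top"][2])
E
```

```text
cabinet side 0.88 [279.3, 118.8, 350.4, 199.8] 5068 [ 0.527  0.15  -0.002] [0.745 0.708 0.133] [0.604 0.211 0.113]
cabinet top 0.84 [83.8, 141.9, 212.3, 229.1] 9514 [ 0.524  0.151 -0.007] [0.73  0.452 0.135] [0.597 0.288 0.127]
cabinet top 0.51 [345.5, 240.3, 354.7, 247.7] 57 [ 0.471 -0.161  0.032] [ 0.488 -0.144  0.051] [ 0.479 -0.152  0.044]
scoop_grip side 0.87 [242.0, 263.1, 302.5, 359.4] 2256 [ 0.445 -0.315 -0.002] [ 0.544 -0.026  0.067] [ 0.486 -0.146  0.053]
scoop_grip side 0.73 [279.0, 119.1, 349.8, 197.2] 5137 [ 0.527  0.15  -0.001] [0.745 0.692 0.133] [0.605 0.212 0.112]
scoop_grip top 0.84 [329.4, 210.8, 428.4, 258.5] 1658 [ 0.444 -0.333 -0.003] [ 0.542 -0.101  0.07 ] [ 0.486 -0.171  0.049]
scoop_mouth top 0.91 [330.8, 215.4, 426.1, 261.8] 1711 [ 0.444 -0.313 -0.003] [ 0.552 -0.101  0.07 ] [ 0.487 -0.17   0.048]
drawer_handle side 0.59 [284.4, 151.6, 348.9, 179.2] 1598 [ 0.532  0.15  -0.001] [0.736 0.401 0.128] [0.608 0.193 0.103]
drawer_handle side 0.57 [191.5, 152.5, 232.6, 197.7] 1435 [ 0.282  0.219 -0.001] [0.407 0.341 0.064] [0.344 0.259 0.05 ]
drawer_handle top 0.72 
[... 432 characters left out ...]
 -0.176  0.06 ]
valve side 0.82 [206.3, 181.4, 227.3, 231.1] 826 [0.357 0.07  0.002] [0.404 0.11  0.114] [0.381 0.082 0.06 ]
valve side 0.41 [244.6, 260.1, 298.5, 360.5] 2371 [ 0.445 -0.315 -0.002] [ 0.551 -0.025  0.067] [ 0.486 -0.145  0.052]
valve top 0.88 [226.3, 279.0, 253.8, 304.2] 451 [ 0.349  0.07  -0.003] [0.4   0.117 0.117] [0.374 0.09  0.098]
capacitor side 0.8 [189.3, 155.4, 232.6, 195.9] 1409 [ 0.282  0.219 -0.   ] [0.407 0.336 0.064] [0.344 0.258 0.05 ]
capacitor side 0.59 [281.8, 178.8, 348.3, 193.2] 1076 [0.532 0.161 0.007] [0.688 0.211 0.064] [0.607 0.204 0.044]
capacitor top 0.73 [122.5, 276.2, 182.1, 338.2] 2209 [ 0.282  0.223 -0.003] [0.406 0.347 0.067] [0.343 0.28  0.05 ]
```

```bash
python3 - <<'E'
from h import *
z=np.load("pics/o1.npz")
T=z["top"].reshape(-1,3);S=z["side"].reshape(-1,3)
def rect(P,n):
    r=cv2.minAreaRect(P[:,:2].astype(np.float32)*1000);print(n,len(P),r,P[:,2].mean().round(4))
A=np.vstack([T])
m=(T[:,2]>.118)&(T[:,2]<.138)&(T[:,0]>.5)&(T[:,0]<.8)&(T[:,1]>.1)&(T[:,1]<.5); rect(T[m],"cabtop")
for n,P in(("top",T),("side",S)):
    m=(P[:,2]>.09)&(P[:,2]<.116)&(P[:,0]>.5)&(P[:,0]<.8)&(P[:,1]>.1)&(P[:,1]<.215); rect(P[m],"bar "+n)
    Q=P[m]; q=Q[Q[:,1]<Q[:,1].min()+.014+.0]; rect(q,"barfront")
    m=(P[:,2]>.055)&(P[:,2]<.075)&(P[:,0]>.42)&(P[:,0]<.57)&(P[:,1]>-.2)&(P[:,1]<-.06); 
    if m.sum()>5:
        rect(P[m],"rim"); print(cv2.minEnclosingCircle(P[m][:,:2].astype(np.float32)*1000))
    m=(P[:,2]>.05)&(P[:,2]<.075)&(P[:,0]>.42)&(P[:,0]<.57)&(P[:,1]<-.215)&(P[:,1]>-.36); rect(P[m],"grip")
    Q=P[m];c=Q.mean(0);_,_,v=np.linalg.svd(Q-c);print("dir",v[0],c,P[m].min(0),P[m].max(0))
print(px("top",[.6,.155,.103]))
E
```

```text
cabtop 7337 ((606.3333129882812, 297.78936767578125), (161.54583740234375, 213.49078369140625), 0.8918647766113281) 0.1276
bar top 648 ((607.34814453125, 182.74053955078125), (159.4207763671875, 62.300384521484375), 0.46954041719436646) 0.1073
barfront 240 ((607.8223876953125, 158.27822875976562), (98.58566284179688, 13.273725509643555), 0.5373356938362122) 0.1078
rim 366 ((493.7010498046875, -150.4356689453125), (97.828125, 97.5154037475586), 33.368263244628906) 0.0606
((493.59613037109375, -150.54922485351562), 49.65422821044922)
grip 332 ((477.3690490722656, -264.36181640625), (100.22575378417969, 16.00713539123535), 81.76805114746094) 0.0627
dir [-0.14169799 -0.98987506  0.0083089 ] [ 0.4765449  -0.26419845  0.06271248] [ 0.46295263 -0.31368096  0.05281289] [ 0.49038571 -0.21510138  0.07043322]
bar side 844 ((606.423828125, 176.26100158691406), (59.665225982666016, 158.2857666015625), 83.88945770263672) 0.1043
barfront 192 ((611.2410888671875, 155.63241577148438), (97.86133575439453, 11.857294082641602), 1.7207462787628174) 0.1061
rim 509 ((496.4396667480469, -149.7752685546875), (96.70020294189453, 99.83403778076172), 1.3721301555633545) 0.06
((496.25213623046875, -149.5499725341797), 50.89712142944336)
grip 543 ((479.4961242675781, -264.8061828613281), (100.15162658691406, 15.917332649230957), 81.95020294189453) 0.0617
dir [-0.14442108 -0.98933952 -0.01870489] [ 0.47920179 -0.27086903  0.06170064] [ 0.46531741 -0.31466066  0.05057662] [ 0.49278926 -0.21535951  0.06658815]
[208.73912556 184.44317335]
```

Call:
servo_tool:
  increments:
    - [0.68,[0,0,0],-7.4]
    - [0.68,[0,0,0],-7.4]
    - [0.68,[0,0,0],-7.2]
    - [0.68,[-38,-43,0],0]
    - [0.68,[-38,-43,0],0]

```text
time_s: 1.52
position: [0.3025, 0.498, 0.2226]
tcp_rot: [[-1.0, -0.019, 0.001], [-0.019, 1.0, 0.0], [-0.001, 0.0, -1.0]]
force: [0.8, 0.5, 0.3]
opening: 0.518
```

Call:
servo_tool:
  increments:
    - [0.68,[-38,-43,0],0]
    - [0.68,[-38,-43,0],0]
    - [0.68,[-38,-43,0],0]
    - [0.68,[-38,-43,0],0]
    - [0.68,[-38,-43,0],0]

```text
time_s: 2.15
position: [0.4968, 0.2851, 0.2228]
tcp_rot: [[-1.0, -0.016, 0.001], [-0.016, 1.0, 0.0], [-0.001, 0.0, -1.0]]
force: [0.6, -0.0, 0.5]
opening: 0.324
```

Call:
servo_tool:
  increments:
    - [0.68,[-37,-43.5,0],0]
    - [0.68,[-37,-43.5,0],0]
    - [0.68,[-37,-43.5,0],0]
    - [0.68,[0,0,40],0]
    - [0.68,[0,0,0],0]

```text
time_s: 2.78
position: [0.6062, 0.1569, 0.1795]
tcp_rot: [[-1.0, -0.015, -0.008], [-0.015, 1.0, -0.0], [0.008, -0.0, -1.0]]
force: [-2.0, 0.6, -0.1]
opening: 0.32
```

```bash
python3 - <<'E'
from h import *
print(bot.read_state()["position"],bot.read_state()["opening"])
o=snap("2")
for c in o:
    p=o[c][0].copy()
    X=bot.read_state()["position"]; q=px(c,X).astype(int); print(c,q)
    x,y=q; 
    cv2.imwrite(f"pics/z_{c}_2.png",cv2.resize(o[c][0][max(0,y-70):y+70,max(0,x-90):x+90],None,fx=4,fy=4))
E
```

```text
[0.60622386 0.15685885 0.17950513] 0.3198197781202976
side [319 140]
top [202 171]
```

View pics/z_top_2.png

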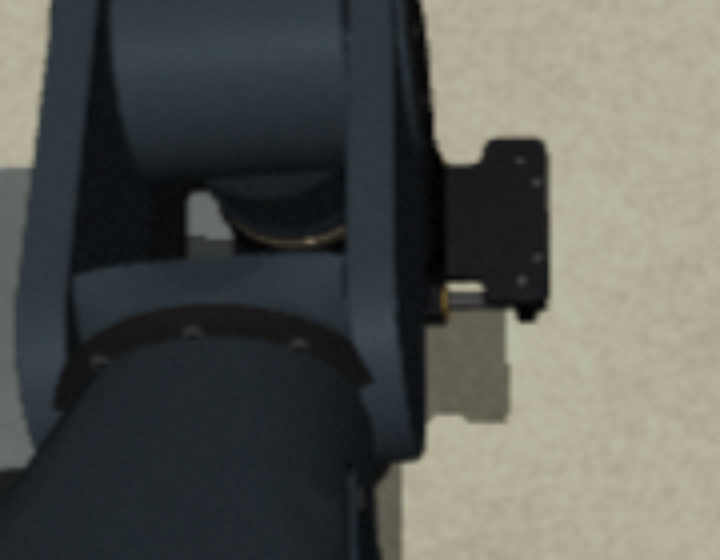

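View pics/z_side_2.png

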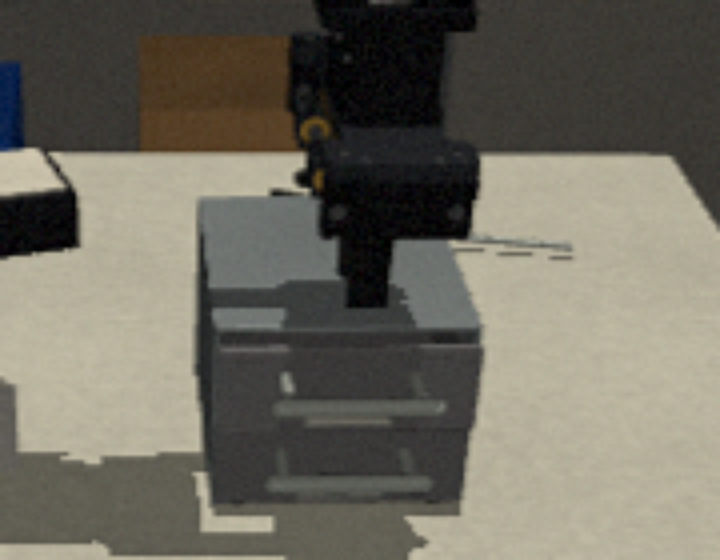

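Call:
servo_tool:
  increments:
    - [0.68,[-1,-1.5,35],0]
    - [0.68,[0,0,30],0]
    - [0.68,[0,0,20],0]
    - [0.68,[0,0,10],0]
    - [0.68,[0,0,0],0]

```text
time_s: 3.5
position: [0.6099, 0.157, 0.0882]
tcp_rot: [[-1.0, -0.017, 0.001], [-0.017, 1.0, 0.0], [-0.001, 0.0, -1.0]]
force: [-0.3, 0.3, -0.0]
opening: 0.322
```

Call:
servo_tool:
  increments:
    - [0.85,[0,0,0],0]
    - [0.85,[0,0,0],0]
    - [0.85,[0,0,0],0]

```text
time_s: 3.88
position: [0.61, 0.1564, 0.0882]
tcp_rot: [[-1.0, -0.016, 0.001], [-0.016, 1.0, 0.0], [-0.001, 0.0, -1.0]]
force: [-0.0, 0.7, -0.3]
opening: 0.165
```

Call:
servo_tool:
  increments:
    - [1,[0,0,0],0]
    - [1,[0,0,0],0]
    - [1,[0,-20,0],0]
    - [1,[0,-30,0],0]
    - [1,[0,-30,0],0]

```text
time_s: 4.5
position: [0.6113, 0.0757, 0.0881]
tcp_rot: [[-1.0, -0.016, 0.001], [-0.016, 1.0, 0.001], [-0.001, 0.001, -1.0]]
force: [0.6, 3.3, 4.8]
opening: 0.114
```

Call:
servo_tool:
  increments:
    - [1,[0,-30,0],0]
    - [1,[0,-15,0],0]
    - [1,[0,-6,0],0]
    - [1,[0,0,0],0]

```text
time_s: 5.0
position: [0.612, 0.0294, 0.0881]
tcp_rot: [[-1.0, -0.013, 0.001], [-0.013, 1.0, 0.007], [-0.001, 0.007, -1.0]]
force: [0.3, 13.0, 4.9]
opening: 0.117
```

```bash
cat > plan.py <<'E'
import numpy as np
def plan(alpha,d,turn,n,claw):
    # alpha deg tool y angle now; d world shift mm; turn tool deg total
    a=alpha;rows=[]
    for i in range(n):
        c,s=np.cos(np.radians(a)),np.sin(np.radians(a)); dx,dy,dz=np.array(d)/n
        rows.append([claw,[round(-s*dx+c*dy,1),round(c*dx+s*dy,1),round(-dz,1)],round(turn/n,2)]); a-=round(turn/n,2)
    for i in range(0,n,5): print(rows[i:i+5])
E
python3 -c "
from plan import *
plan(90.8,(-128,-256,0),99,10,.5)"
```

```text
[[0.5, [np.float64(13.2), np.float64(-25.4), np.float64(-0.0)], 9.9], [0.5, [np.float64(8.6), np.float64(-27.3), np.float64(-0.0)], 9.9], [0.5, [np.float64(3.8), np.float64(-28.4), np.float64(-0.0)], 9.9], [0.5, [np.float64(-1.2), np.float64(-28.6), np.float64(-0.0)], 9.9], [0.5, [np.float64(-6.1), np.float64(-28.0), np.float64(-0.0)], 9.9]]
[[0.5, [np.float64(-10.8), np.float64(-26.5), np.float64(-0.0)], 9.9], [0.5, [np.float64(-15.2), np.float64(-24.3), np.float64(-0.0)], 9.9], [0.5, [np.float64(-19.1), np.float64(-21.3), np.float64(-0.0)], 9.9], [0.5, [np.float64(-22.5), np.float64(-17.7), np.float64(-0.0)], 9.9], [0.5, [np.float64(-25.2), np.float64(-13.6), np.float64(-0.0)], 9.9]]
```

Call:
servo_tool:
  increments:
    - [0.68,[0,0,0],0]
    - [0.68,[0,2,0],0]
    - [0.68,[0,0,-30],0]
    - [0.6,[0,0,-45],0]
    - [0.5,[0,0,-45],0]

```text
time_s: 5.62
position: [0.6109, 0.0267, 0.2077]
tcp_rot: [[-1.0, -0.016, -0.003], [-0.016, 1.0, -0.001], [0.003, -0.001, -1.0]]
force: [0.3, -0.7, 0.5]
opening: 0.439
```

Call:
servo_tool:
  increments:
    - [0.5,[13.2,-25.4,0],9.9]
    - [0.5,[8.6,-27.3,0],9.9]
    - [0.5,[3.8,-28.4,0],9.9]
    - [0.5,[-1.2,-28.6,0],9.9]
    - [0.5,[-6.1,-28,0],9.9]

```text
time_s: 6.25
position: [0.5467, -0.1022, 0.2069]
tcp_rot: [[-0.657, 0.754, -0.002], [0.754, 0.657, -0.001], [0.001, -0.002, -1.0]]
force: [-0.4, -0.5, 0.1]
opening: 0.499
```

Call:
servo_tool:
  increments:
    - [0.5,[-10.8,-26.5,0],9.9]
    - [0.5,[-15.2,-24.3,0],9.9]
    - [0.5,[-19.1,-21.3,0],9.9]
    - [0.5,[-22.5,-17.7,0],9.9]
    - [0.5,[-25.2,-13.6,0],9.9]

```text
time_s: 6.88
position: [0.4828, -0.2301, 0.2069]
tcp_rot: [[0.146, 0.989, -0.002], [0.989, -0.146, 0.0], [-0.0, -0.002, -1.0]]
force: [0.6, -0.8, -0.4]
opening: 0.498
```

Call:
servo_tool:
  increments:
    - [0.5,[0,0,40],0]
    - [0.5,[0,0,20],0]
    - [0.5,[0,0,0],0]

```text
time_s: 7.25
position: [0.4823, -0.2285, 0.1456]
tcp_rot: [[0.141, 0.99, -0.005], [0.99, -0.141, 0.003], [0.002, -0.005, -1.0]]
force: [0.2, 0.8, 0.5]
opening: 0.501
```

```bash
python3 - <<'E'
from h import *
s=bot.read_state();print(s["position"],s["joint_positions"].round(1),s["tcp_rot"].round(3))
o=snap("3")
for n in o:
    P=o[n][2].reshape(-1,3)
    m=(P[:,2]>.055)&(P[:,2]<.075)&(P[:,0]>.42)&(P[:,0]<.57)&(P[:,1]>-.2)&(P[:,1]<-.06)
    print(n,cv2.minEnclosingCircle(P[m][:,:2].astype(np.float32)*1000))
p=o["side"][0]; cv2.imwrite("pics/z3.png",cv2.resize(p[180:400,180:420],None,fx=2.7,fy=2.7))
E
```

```text
[ 0.48233547 -0.22852781  0.14562352] [-37.3  29.6  99.3  -0.1  51.5 -29.2] [[ 0.141  0.99  -0.005]
 [ 0.99  -0.141  0.003]
 [ 0.002 -0.005 -1.   ]]
side ((496.6614990234375, -149.43466186523438), 50.81635284423828)
top ((495.52813720703125, -152.2707977294922), 49.3934211730957)
```

Call:
servo_tool:
  increments:
    - [0.5,[0,0,8],10.6]
    - [0.5,[0,0,8],10.6]
    - [0.5,[0,0,8],10.6]
    - [0.5,[0,0,8],10.6]
    - [0.5,[0,0,0],10.6]

```text
time_s: 7.98
position: [0.4846, -0.2293, 0.1163]
tcp_rot: [[0.878, 0.479, 0.001], [0.479, -0.878, -0.001], [0.0, 0.001, -1.0]]
force: [-0.0, -0.7, -0.1]
opening: 0.499
```

Call:
servo_tool:
  increments:
    - [0.5,[0,0,0],10.6]
    - [0.5,[0,0,0],10.6]
    - [0.5,[0,0,0],10.6]
    - [0.5,[0,0,0],10.6]
    - [0.5,[0,0,0],10.6]

```text
time_s: 8.6
position: [0.485, -0.2296, 0.1169]
tcp_rot: [[0.911, -0.413, 0.002], [-0.413, -0.911, -0.002], [0.003, 0.001, -1.0]]
force: [-1.1, -0.7, 0.8]
opening: 0.501
```

Call:
servo_tool:
  increments:
    - [0.5,[0,0,0],10.6]
    - [0.5,[0,0,0],10.6]
    - [0.5,[0,0,0],10.6]
    - [0.5,[0,0,0],10.6]
    - [0.5,[0,0,0],10.6]

```text
time_s: 9.22
position: [0.485, -0.2296, 0.1169]
tcp_rot: [[0.218, -0.976, 0.002], [-0.976, -0.218, -0.002], [0.002, -0.002, -1.0]]
force: [-0.9, 0.0, 0.4]
opening: 0.499
```

Call:
servo_tool:
  increments:
    - [0.5,[0,0,0],10.6]
    - [0.5,[0,0,0],10.6]
    - [0.5,[0,0,0],0]
    - [0.5,[0,0,0],0]

```text
time_s: 9.72
position: [0.4846, -0.2292, 0.1162]
tcp_rot: [[-0.141, -0.99, 0.001], [-0.99, 0.141, -0.001], [0.001, -0.001, -1.0]]
force: [-0.1, -0.2, 0.4]
opening: 0.498
```

Call:
servo_tool:
  increments:
    - [0.5,[0,0,40],0]
    - [0.5,[0,0,30],0]
    - [0.5,[0,0,9],0]
    - [0.5,[0,0,0],0]
    - [0.7,[0,0,0],0]

```text
time_s: 10.35
position: [0.485, -0.2296, 0.0376]
tcp_rot: [[-0.143, -0.99, 0.002], [-0.99, 0.143, -0.001], [0.001, -0.002, -1.0]]
force: [-0.4, -0.2, 0.4]
opening: 0.453
```

Call:
servo_tool:
  increments:
    - [1,[0,0,0],0]
    - [1,[0,0,0],0]
    - [1,[0,0,0],0]
    - [1,[0,0,0],0]
    - [1,[0,0,-6],0]

```text
time_s: 10.98
position: [0.4836, -0.2285, 0.0422]
tcp_rot: [[-0.144, -0.99, -0.001], [-0.99, 0.144, 0.001], [-0.001, 0.001, -1.0]]
force: [-0.3, -0.7, -4.4]
opening: 0.173
```

```bash
python3 - <<'E'
from h import *
s=bot.read_state();print(s["position"],s["force"],s["moment"],s["opening"])
o=snap("4")
for n in o:
    P=o[n][2].reshape(-1,3)
    m=(P[:,2]>.05)&(P[:,2]<.085)&(P[:,0]>.42)&(P[:,0]<.57)&(P[:,1]>-.2)&(P[:,1]<-.06)
    print(n,cv2.minEnclosingCircle(P[m][:,:2].astype(np.float32)*1000),P[m][:,2].mean())
p=o["side"][0]; cv2.imwrite("pics/z4.png",cv2.resize(p[180:400,180:420],None,fx=2.7,fy=2.7))
E
```

```text
[ 0.48362911 -0.22852656  0.04217011] [-0.32309814 -0.74680059 -4.4027541 ] [-0.19104276  0.11209195  0.01815481] 0.17343856937245922
side ((505.03125, -183.18399047851562), 31.30535316467285) 0.059464645134349306
top ((0.0, 0.0), 0.0) nan<stdin>:7: RuntimeWarning: Mean of empty slice.
  ret = ret.dtype.type(ret / rcount)
```

View pics/z4.png

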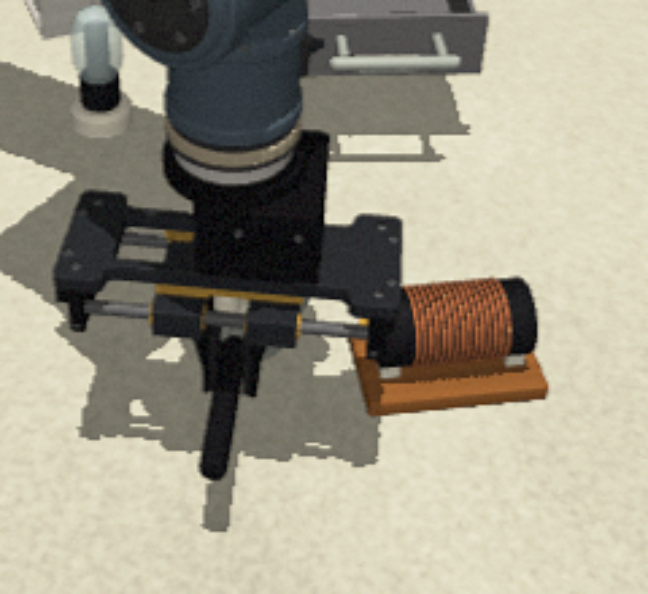

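Call:
servo_tool:
  increments:
    - [1,[0,0,-8],0]
    - [1,[0,0,-10],0]
    - [1,[0,0,-12],0]
    - [1,[0,0,-12],0]
    - [1,[0,0,0],0]

```text
time_s: 11.7
position: [0.485, -0.2296, 0.086]
tcp_rot: [[-0.144, -0.99, 0.002], [-0.99, 0.144, -0.002], [0.001, -0.003, -1.0]]
force: [-0.9, -0.7, -3.4]
opening: 0.174
```

```bash
cat >> h.py <<'E'
def tilt(side):
    # handle axis end points ahead of the gripper: dark points behind fingers
    s=bot.read_state();R=s["tcp_rot"];p=s["position"]
    P=(side[2].reshape(-1,3)-p)@R
    m=(abs(P[:,1])<.012)&(P[:,0]>.012)&(P[:,0]<.1)&(P[:,2]<.01)&(P[:,2]>-.062)&(side[1].reshape(-1)>0)
    Q=P[m]
    if len(Q)<10: print("few",len(Q));return
    out=[]
    for a in np.arange(.012,.1,.006):
        q=Q[(Q[:,0]>=a)&(Q[:,0]<a+.006)]
        if len(q)>2: out.append((a+.003,np.min(q[:,2])))
    out=np.array(out);k=np.polyfit(out[:,0],out[:,1],1);print("handle: deg",np.degrees(np.arctan(-k[0])),"end",Q[:,0].max(),"top z rel",out[:,1].round(3))
E
python3 - <<'E'
from h import *
s=bot.read_state();print(s["position"],s["force"],s["moment"],s["opening"])
o=snap("5");tilt(o["side"])
p=o["side"][0]; cv2.imwrite("pics/z5.png",cv2.resize(p[160:380,180:420],None,fx=2.7,fy=2.7))
E
```

```text
[ 0.4849615  -0.22956146  0.08597811] [-0.88204298 -0.74762537 -3.44593033] [-0.19081376  0.09842114 -0.01350847] 0.1741356237353362
handle: deg 0.6733997620705953 end 0.08610642364956528 top z rel [-0.055 -0.032 -0.033 -0.034 -0.034 -0.035 -0.037 -0.038 -0.038 -0.039
 -0.041 -0.042 -0.039]
```

View pics/z5.png

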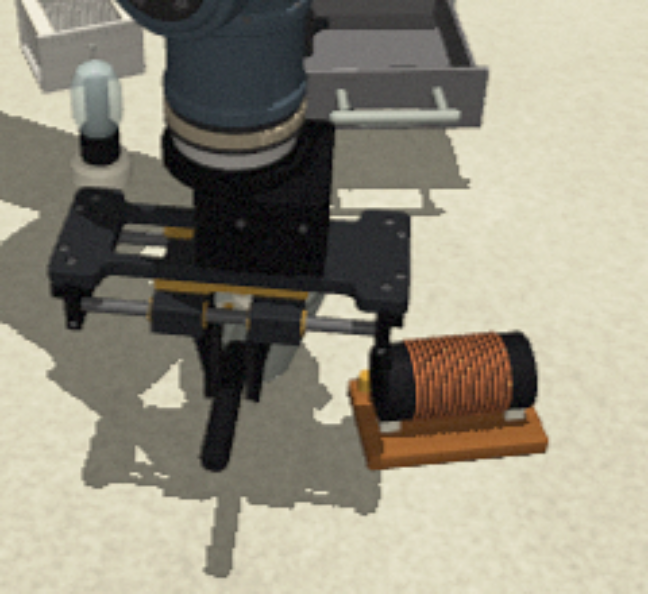

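```bash
python3 - <<'E'
from h import *
o=snap("6");tilt(o["side"])
for n in o:
    P=o[n][2].reshape(-1,3)
    m=(P[:,2]>.122)&(P[:,2]<.136)&(P[:,0]>.5)&(P[:,0]<.72)&(P[:,1]>.14)&(P[:,1]<.5)
    Q=P[m];print(n,len(Q),cv2.minAreaRect(Q[:,:2].astype(np.float32)*1000),np.percentile(Q[:,1],[.3,1,3]),Q[:,0].min(),Q[:,0].max())
    for a in(.54,.58,.62,.66): q=Q[abs(Q[:,0]-a)<.01]; print(a,q[:,1].min() if len(q) else None)
    m=(P[:,2]>.06)&(P[:,2]<.08)&(P[:,0]>.5)&(P[:,0]<.72)&(P[:,1]>.0)&(P[:,1]<.3)
    Q=P[m];print("floor",len(Q),np.percentile(Q,[1,50,99],axis=0).round(3) if len(Q) else 0)
    m=(P[:,2]>.108)&(P[:,2]<.127)&(P[:,0]>.5)&(P[:,0]<.72)&(P[:,1]>.0)&(P[:,1]<.14)
    Q=P[m];print("walls",len(Q),np.percentile(Q,[1,50,99],axis=0).round(3) if len(Q) else 0)
p=o["top"][0]; cv2.imwrite("pics/z6.png",cv2.resize(p[100:300,60:400],None,fx=2.2,fy=2.2))
E
cat plan.py >/dev/null; python3 -c "
from plan import *
plan(-188.2,(122,540,150),-188.2,18,1)"|sed 's/np.float64//g'
```

```text
handle: deg 7.083103699256095 end 0.08630559652829932 top z rel [-0.03  -0.031 -0.032 -0.033 -0.035 -0.035 -0.036 -0.037 -0.038 -0.038
 -0.039 -0.04  -0.037]
side 1172 ((620.1917114257812, 305.96319580078125), (137.59767150878906, 194.42257690429688), 0.9737603664398193) [0.20982579 0.21126692 0.21257504] 0.552664534615445 0.6896121758181463
0.54 None
0.58 0.2085599474034612
0.62 0.20994775085282294
0.66 0.20969732020888793
floor 1191 [[0.557 0.063 0.069]
 [0.625 0.194 0.072]
 [0.684 0.25  0.079]]
walls 647 [[0.547 0.024 0.108]
 [0.621 0.065 0.115]
 [0.688 0.131 0.125]]
top 7067 ((606.1058959960938, 307.16534423828125), (161.22271728515625, 193.51028442382812), 0.9359489679336548) [0.2106577  0.21239283 0.21606296] 0.5240561532765103 0.687329060609893
0.54 0.20915477174740182
0.58 0.2102562555034397
0.62 0.21096076626126306
0.66 0.21183151705754297
floor 4121 [[0.527 0.076 0.066]
 [0.61  0.149 0.072]
 [0.678 0.247 0.078]]
walls 628 [[0.534 0.024 0.108]
 [0.61  0.067 0.114]
 [0.683 0.137 0.126]]
[[1, [(-30.7), (-2.4), (-8.3)], -10.46], [1, [(-29.7), (-8.0), (-8.3)], -10.46], [1, [(-27.8), (-13.2), (-8.3)], -10.46], [1, [(-24.9), (-18.0), (-8.3)], -10.46], [1, [(-21.2), (-22.3), (-8.3)], -10.46]]
[[1, [(-16.8), (-25.7), (-8.3)], -10.46], [1, [(-11.9), (-28.4), (-8.3)], -10.46], [1, [(-6.5), (-30.1), (-8.3)], -10.46], [1, [(-1.0), (-30.7), (-8.3)], -10.46], [1, [(4.6), (-30.4), (-8.3)], -10.46]]
[[1, [(10.1), (-29.1), (-8.3)], -10.46], [1, [(15.2), (-26.7), (-8.3)], -10.46], [1, [(19.8), (-23.5), (-8.3)], -10.46], [1, [(23.7), (-19.6), (-8.3)], -10.46], [1, [(26.9), (-14.9), (-8.3)], -10.46]]
[[1, [(29.2), (-9.8), (-8.3)], -10.46], [1, [(30.4), (-4.3), (-8.3)], -10.46], [1, [(30.7), (1.3), (-8.3)], -10.46]]
```

View pics/z6.png

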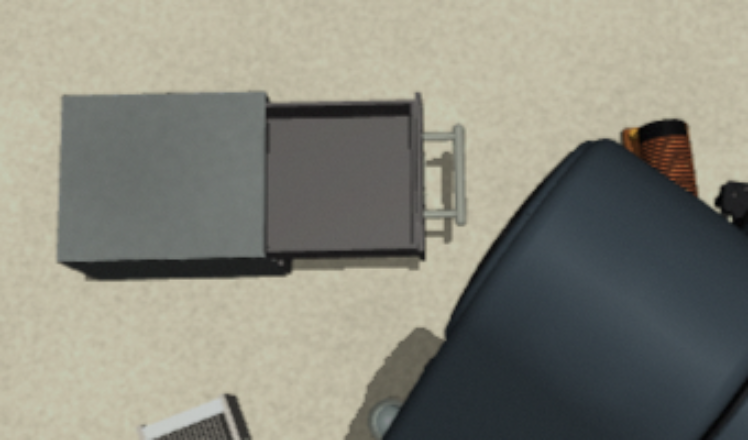

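Call:
servo_tool:
  increments:
    - [1,[-5,0,-20],0]
    - [1,[-30.7,-2.4,-24],-10.45]
    - [1,[-29.7,-8,-22],-10.45]
    - [1,[-27.8,-13.2,-20],-10.45]
    - [1,[-24.9,-18,-16],-10.45]

```text
time_s: 12.52
position: [0.5121, -0.1029, 0.1868]
tcp_rot: [[0.557, -0.83, -0.0], [-0.83, -0.557, 0.0], [-0.0, 0.0, -1.0]]
force: [0.4, -0.3, -2.7]
opening: 0.174
```

Call:
servo_tool:
  increments:
    - [1,[-21.2,-22.3,-12],-10.45]
    - [1,[-16.8,-25.7,-8],-10.45]
    - [1,[-11.9,-28.4,-8],-10.45]
    - [1,[-6.5,-30.1,-8],-10.45]
    - [1,[-1,-30.7,-8],-10.45]

```text
time_s: 13.15
position: [0.546, 0.0471, 0.2301]
tcp_rot: [[0.998, -0.068, -0.001], [-0.068, -0.998, 0.001], [-0.001, -0.0, -1.0]]
force: [-0.2, -0.7, -3.4]
opening: 0.171
```

Call:
servo_tool:
  increments:
    - [1,[4.6,-30.4,-3],-10.45]
    - [1,[10.1,-29.1,0],-10.45]
    - [1,[15.2,-26.7,0],-10.45]
    - [1,[19.8,-23.5,0],-10.45]
    - [1,[23.7,-19.6,0],-10.45]

```text
time_s: 13.78
position: [0.5802, 0.1968, 0.2325]
tcp_rot: [[0.664, 0.747, -0.002], [0.747, -0.664, 0.0], [-0.001, -0.002, -1.0]]
force: [0.6, -0.5, -3.4]
opening: 0.172
```

Call:
servo_tool:
  increments:
    - [1,[26.9,-14.9,0],-10.45]
    - [1,[29.2,-9.8,0],-10.45]
    - [1,[30.4,-4.3,0],-10.45]
    - [1,[15,1,0],-10.45]
    - [1,[0,0,0],0]

```text
time_s: 14.4
position: [0.6044, 0.3013, 0.2321]
tcp_rot: [[0.004, 1.0, -0.002], [1.0, -0.004, 0.0], [0.0, -0.002, -1.0]]
force: [-0.3, 0.1, -3.2]
opening: 0.173
```

Call:
servo_tool:
  increments:
    - [1,[20,3.5,0],-1]

```text
time_s: 14.52
position: [0.6082, 0.3189, 0.2327]
tcp_rot: [[-0.01, 1.0, -0.003], [1.0, 0.01, -0.001], [-0.001, -0.003, -1.0]]
force: [0.7, 0.4, -3.9]
opening: 0.173
```

```bash
python3 - <<'E'
from h import *
s=bot.read_state();print(s["position"],s["joint_positions"].round(1))
o=snap("7")
p=o["side"][0]; cv2.imwrite("pics/z7.png",cv2.resize(p[60:240,210:410],None,fx=3.3,fy=3.3))
P=o["side"][2].reshape(-1,3); p=s["position"]
m=(P[:,2]>.17)&(P[:,2]<.33)&(P[:,0]>.5)&(P[:,0]<.72)&(P[:,1]>.1)&(P[:,1]<.29)
Q=P[m];print(len(Q))
for a in np.arange(.18,.29,.01):
    q=Q[abs(Q[:,1]-a)<.005]
    if len(q):print(a.round(3),len(q),q.min(0).round(3),q.max(0).round(3))
E
```

```text
[0.60816926 0.31891318 0.23270673] [18.4 34.7 71.6 -0.  73.9 17.8]
1762
0.2 56 [0.586 0.195 0.199] [0.636 0.205 0.212]
0.21 88 [0.571 0.205 0.184] [0.646 0.215 0.216]
0.22 85 [0.565 0.215 0.177] [0.652 0.225 0.22 ]
0.23 104 [0.563 0.225 0.17 ] [0.657 0.235 0.224]
0.24 123 [0.561 0.235 0.171] [0.659 0.245 0.226]
0.25 70 [0.561 0.245 0.173] [0.657 0.255 0.234]
0.26 97 [0.562 0.255 0.188] [0.656 0.265 0.237]
0.27 129 [0.57  0.265 0.191] [0.65  0.275 0.241]
0.28 659 [0.517 0.275 0.184] [0.702 0.285 0.33 ]
```

View pics/z7.png

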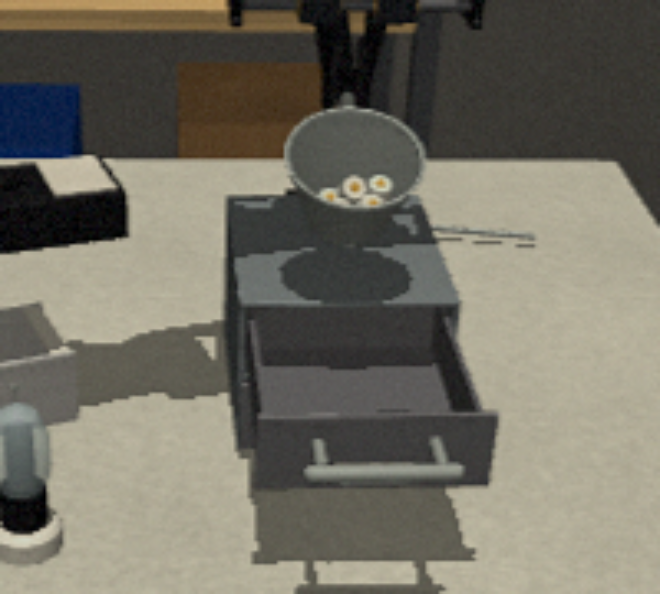

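Call:
servo_tool:
  increments:
    - [1,[-13,0,12],0]
    - [1,[-10,0,14],0]
    - [1,[0,0,6],0]
    - [1,[4,0,4],0]
    - [1,[5,0,5],0]

```text
time_s: 15.25
position: [0.6092, 0.3056, 0.1927]
tcp_rot: [[-0.014, 1.0, 0.001], [1.0, 0.014, -0.002], [-0.002, 0.0, -1.0]]
force: [-0.7, -2.5, -0.4]
opening: 0.173
```

Call:
servo_tool:
  increments:
    - [1,[5,0,6],0]
    - [1,[4,0,6],0]
    - [1,[4,0,6],0]
    - [1,[4,0,6],0]
    - [1,[2,0,2],0]

```text
time_s: 15.88
position: [0.6085, 0.3254, 0.166]
tcp_rot: [[-0.015, 1.0, -0.0], [1.0, 0.015, -0.001], [-0.001, -0.0, -1.0]]
force: [0.1, -1.7, 0.9]
opening: 0.172
```

```bash
cat >> h.py <<'E'
def bowl(o,zlo,zhi,ylo,yhi):
    P=o["side"][2].reshape(-1,3)
    m=(P[:,2]>zlo)&(P[:,2]<zhi)&(P[:,0]>.5)&(P[:,0]<.72)&(P[:,1]>ylo)&(P[:,1]<yhi)
    Q=P[m]
    for a in np.arange(ylo,yhi,.01):
        q=Q[abs(Q[:,1]-a)<.005]
        if len(q):print(a.round(3),len(q),q.min(0).round(3),q.max(0).round(3))
E
python3 - <<'E'
from h import *
s=bot.read_state();print(s["position"],s["force"])
o=snap("8")
p=o["side"][0]; cv2.imwrite("pics/z8.png",cv2.resize(p[60:240,210:410],None,fx=3.3,fy=3.3))
bowl(o,.135,.3,.15,.3)
E
```

```text
[0.60853781 0.32537957 0.16596336] [ 0.13913414 -1.70992066  0.87308457]
0.19 5 [0.596 0.194 0.184] [0.627 0.195 0.192]
0.2 166 [0.581 0.195 0.156] [0.64  0.205 0.192]
0.21 234 [0.572 0.205 0.136] [0.648 0.215 0.192]
0.22 119 [0.566 0.215 0.136] [0.652 0.225 0.191]
0.23 44 [0.564 0.225 0.135] [0.658 0.235 0.192]
0.24 21 [0.562 0.235 0.141] [0.659 0.244 0.192]
0.25 21 [0.561 0.245 0.169] [0.658 0.255 0.192]
0.26 49 [0.564 0.255 0.165] [0.657 0.265 0.193]
0.27 108 [0.567 0.265 0.157] [0.651 0.275 0.192]
0.28 250 [0.518 0.275 0.155] [0.69  0.285 0.279]
0.29 652 [0.516 0.285 0.164] [0.704 0.295 0.281]
```

View pics/z8.png

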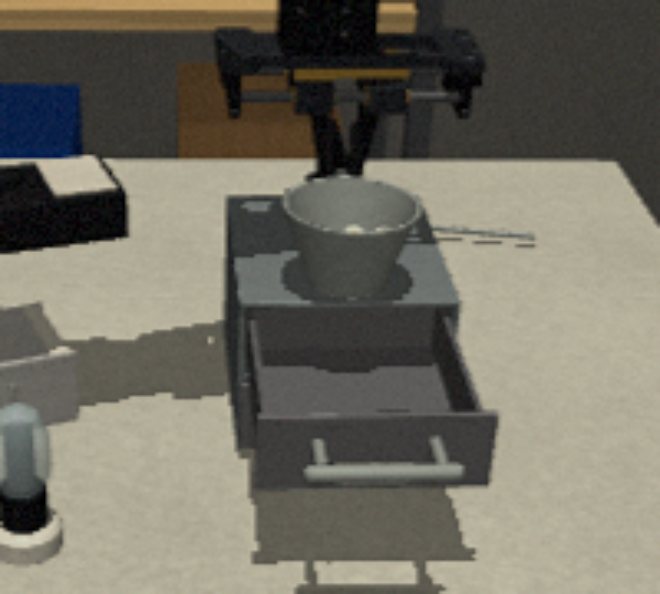

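Call:
servo_tool:
  increments:
    - [0.6,[0,0,0],0]
    - [0.6,[0,0,0],0]
    - [0.6,[0,0,0],0]
    - [0.6,[20,0,0],0]
    - [0.6,[24,0,0],0]

```text
time_s: 16.6
position: [0.6082, 0.3707, 0.1667]
tcp_rot: [[-0.014, 1.0, 0.0], [1.0, 0.014, 0.001], [0.001, 0.0, -1.0]]
force: [-0.2, -0.1, 0.4]
opening: 0.398
```

Call:
servo_tool:
  increments:
    - [0.6,[20,0,0],0]
    - [0.6,[0,0,0],0]
    - [1,[0,0,0],0]
    - [1,[0,0,0],0]
    - [1,[0,0,0],0]

```text
time_s: 17.23
position: [0.608, 0.3884, 0.1666]
tcp_rot: [[-0.013, 1.0, -0.0], [1.0, 0.013, -0.0], [-0.0, -0.0, -1.0]]
force: [-0.3, -0.5, -0.3]
opening: 0.173
```

```bash
python3 - <<'E'
from h import *
s=bot.read_state();print(s["position"],s["force"],s["joint_positions"].round(1),s["opening"])
o=snap("9")
p=o["side"][0]; cv2.imwrite("pics/z9.png",cv2.resize(p[60:240,210:410],None,fx=3.3,fy=3.3))
bowl(o,.135,.3,.15,.3)
E
```

```text
[0.60797263 0.38839649 0.16658347] [-0.30189377 -0.51861381 -0.30321775] [23.7 41.1 69.5 -0.  69.3 23. ] 0.1725418342974653
0.19 6 [0.607 0.191 0.189] [0.623 0.195 0.193]
0.2 167 [0.581 0.195 0.159] [0.636 0.205 0.191]
0.21 224 [0.572 0.205 0.136] [0.648 0.215 0.191]
0.22 125 [0.566 0.215 0.135] [0.652 0.225 0.192]
0.23 46 [0.564 0.225 0.135] [0.656 0.234 0.191]
0.24 29 [0.561 0.235 0.135] [0.655 0.245 0.191]
0.25 24 [0.563 0.245 0.172] [0.659 0.255 0.191]
0.26 51 [0.561 0.255 0.165] [0.657 0.265 0.191]
0.27 98 [0.565 0.265 0.157] [0.656 0.275 0.191]
0.28 235 [0.575 0.275 0.155] [0.648 0.285 0.192]
0.29 108 [0.588 0.285 0.164] [0.637 0.293 0.192]
```

View pics/z9.png

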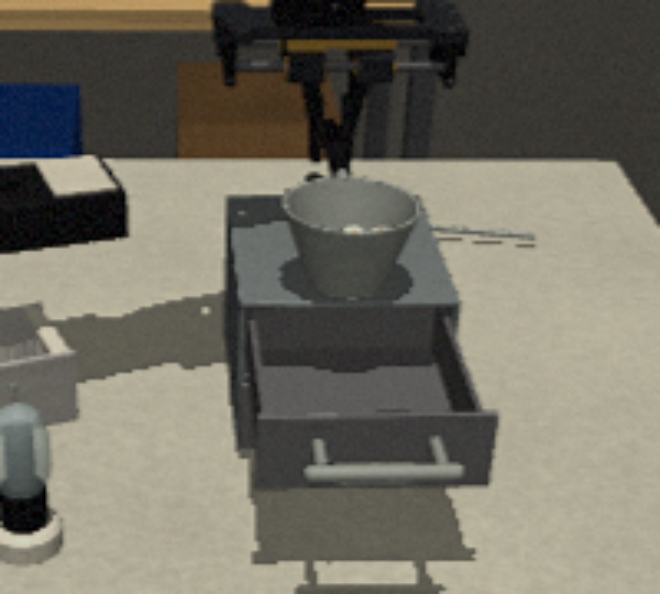

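```bash
cat > arc.py <<'E'
import numpy as np,sys
def arc(a,b,step,B=171.5,U=57):
    f=lambda t:np.array([B*np.cos(np.radians(t))-U*np.sin(np.radians(t)),-(B*np.sin(np.radians(t))+U*np.cos(np.radians(t)))])
    for t in np.arange(a,b,step): d=f(t+step)-f(t);print(t+step,d.round(1),f(t+step).round(1))
E
python3 -c "
from arc import *
arc(0,120,6)"
```

```text
6 [ -6.9 -17.6] [164.6 -74.6]
12 [ -8.7 -16.8] [155.9 -91.4]
18 [-10.4 -15.8] [ 145.5 -107.2]
24 [-12.  -14.6] [ 133.5 -121.8]
30 [-13.5 -13.3] [ 120.  -135.1]
36 [-14.8 -11.8] [ 105.2 -146.9]
42 [-15.9 -10.2] [  89.3 -157.1]
48 [-16.9  -8.5] [  72.4 -165.6]
54 [-17.7  -6.7] [  54.7 -172.3]
60 [-18.3  -4.8] [  36.4 -177. ]
66 [-18.7  -2.8] [  17.7 -179.9]
72 [-18.9  -0.9] [  -1.2 -180.7]
78 [-18.9   1.1] [ -20.1 -179.6]
84 [-18.7   3.1] [ -38.8 -176.5]
90 [-18.2   5. ] [ -57.  -171.5]
96 [-17.6   6.9] [ -74.6 -164.6]
102 [-16.8   8.7] [ -91.4 -155.9]
108 [-15.8  10.4] [-107.2 -145.5]
114 [-14.6  12. ] [-121.8 -133.5]
120 [-13.3  13.5] [-135.1 -120. ]
```

Call:
servo_tool:
  increments:
    - [1,[-6.9,0,-17.6],0]
    - [1,[-8.7,0,-16.8],0]
    - [1,[-10.4,0,-15.8],0]
    - [1,[-12,0,-14.6],0]
    - [1,[0,0,0],0]

```text
time_s: 17.95
position: [0.6095, 0.3504, 0.2337]
tcp_rot: [[-0.013, 1.0, 0.004], [1.0, 0.013, 0.001], [0.001, 0.004, -1.0]]
force: [-0.3, 0.8, -0.6]
opening: 0.177
```

```bash
python3 - <<'E'
from h import *
s=bot.read_state();print(s["position"],s["force"],s["opening"])
o=snap("10")
p=o["side"][0]; cv2.imwrite("pics/z10.png",cv2.resize(p[60:240,210:410],None,fx=3.3,fy=3.3))
bowl(o,.135,.3,.14,.3)
E
```

```text
[0.60951843 0.35040779 0.23370703] [-0.26062857  0.80476585 -0.61823787] 0.17676261137357838
0.17 10 [0.599 0.171 0.174] [0.626 0.175 0.178]
0.18 61 [0.582 0.175 0.164] [0.643 0.185 0.18 ]
0.19 70 [0.571 0.185 0.154] [0.653 0.195 0.186]
0.2 84 [0.565 0.195 0.143] [0.658 0.205 0.192]
0.21 128 [0.563 0.205 0.136] [0.66  0.215 0.195]
0.22 127 [0.563 0.215 0.135] [0.661 0.225 0.2  ]
0.23 82 [0.564 0.225 0.14 ] [0.659 0.235 0.206]
0.24 114 [0.566 0.235 0.15 ] [0.655 0.245 0.209]
0.25 179 [0.574 0.245 0.153] [0.649 0.255 0.214]
0.26 421 [0.585 0.255 0.149] [0.639 0.265 0.218]
0.27 61 [0.598 0.265 0.153] [0.628 0.275 0.221]
0.28 27 [0.604 0.275 0.217] [0.617 0.285 0.23 ]
0.29 24 [0.603 0.285 0.224] [0.618 0.294 0.234]
```

View pics/z10.png

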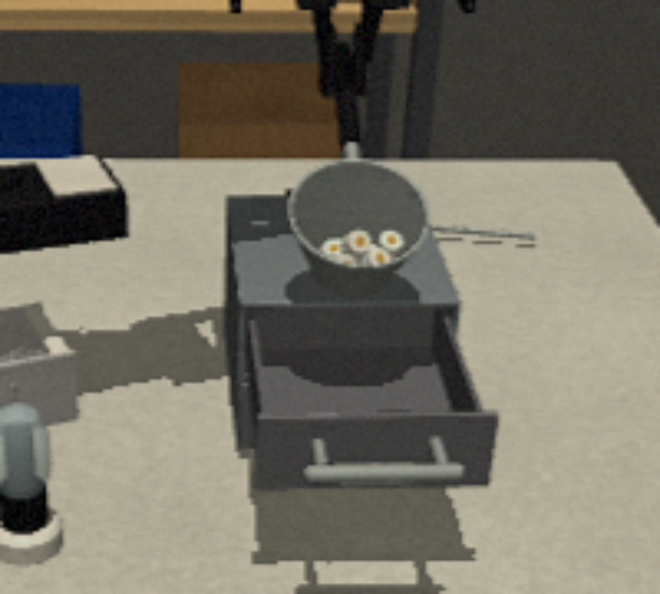

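Call:
servo_tool:
  increments:
    - [1,[-13.5,0,-13.3],0]
    - [1,[-14.8,0,-11.8],0]
    - [1,[-15.9,0,-10.2],0]
    - [1,[-16.9,0,-8],0]
    - [1,[-17.7,0,-6],0]

```text
time_s: 18.68
position: [0.6094, 0.2709, 0.281]
tcp_rot: [[-0.014, 1.0, -0.0], [1.0, 0.014, -0.0], [-0.0, -0.0, -1.0]]
force: [-0.0, 0.4, -3.2]
opening: 0.168
```

Call:
servo_tool:
  increments:
    - [1,[-18.3,0,-4.5],0]
    - [1,[0,0,0],0]

```text
time_s: 18.92
position: [0.6101, 0.252, 0.2856]
tcp_rot: [[-0.012, 1.0, 0.0], [1.0, 0.012, -0.001], [-0.001, 0.0, -1.0]]
force: [0.7, 0.4, -4.5]
opening: 0.174
```

```bash
python3 - <<'E'
from h import *
s=bot.read_state();print(s["position"],s["force"],s["opening"])
o=snap("11")
p=o["side"][0]; cv2.imwrite("pics/z11.png",cv2.resize(p[60:240,210:410],None,fx=3.3,fy=3.3))
bowl(o,.1,.3,.12,.3)
E
```

```text
[0.61011899 0.25204517 0.28556872] [ 0.67611488  0.42752523 -4.48012029] 0.17367903912122268
0.12 13 [0.542 0.12  0.102] [0.683 0.125 0.163]
0.13 80 [0.538 0.125 0.101] [0.684 0.135 0.177]
0.14 73 [0.538 0.135 0.101] [0.684 0.145 0.193]
0.15 157 [0.539 0.145 0.1  ] [0.684 0.155 0.203]
0.16 254 [0.538 0.155 0.1  ] [0.683 0.165 0.21 ]
0.17 173 [0.538 0.165 0.104] [0.684 0.175 0.225]
0.18 270 [0.538 0.175 0.1  ] [0.684 0.185 0.237]
0.19 291 [0.537 0.185 0.101] [0.683 0.195 0.246]
0.2 256 [0.537 0.195 0.1  ] [0.682 0.205 0.263]
0.21 332 [0.53  0.205 0.102] [0.69  0.215 0.273]
0.22 150 [0.53  0.215 0.102] [0.691 0.225 0.284]
0.23 121 [0.531 0.225 0.101] [0.69  0.235 0.296]
0.24 164 [0.53  0.235 0.1  ] [0.688 0.245 0.3  ]
0.25 121 [0.53  0.245 0.1  ] [0.69  0.255 0.299]
0.26 42 [0.53  0.255 0.127] [0.688 0.265 0.131]
0.27 35 [0.533 0.265 0.127] [0.687 0.275 0.13 ]
0.28 37 [0.529 0.275 0.101] [0.688 0.285 0.13 ]
0.29 41 [0.529 0.285 0.102] [0.576 0.294 0.13 ]
```

View pics/z11.png

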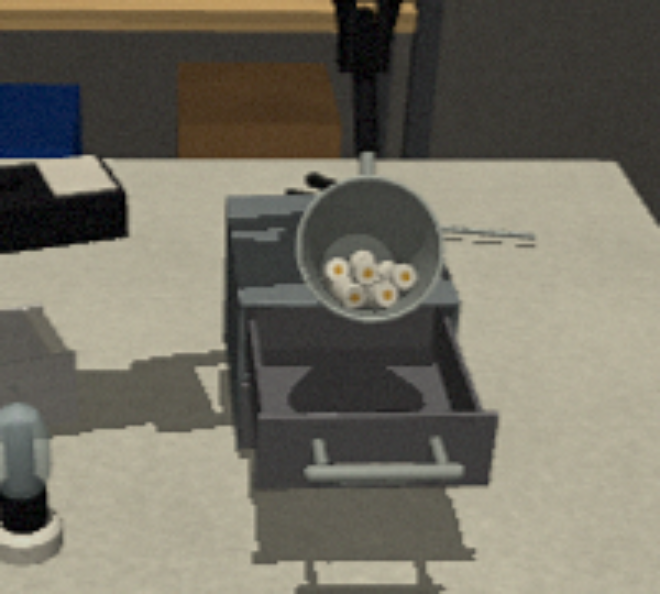

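Call:
servo_tool:
  increments:
    - [1,[-14,0,0],0]
    - [1,[-18,0,6],0]
    - [1,[-10,0,16],0]
    - [1,[0,0,18],0]
    - [1,[0,0,12],0]

```text
time_s: 19.65
position: [0.6097, 0.211, 0.2317]
tcp_rot: [[-0.014, 1.0, -0.002], [1.0, 0.014, -0.001], [-0.001, -0.002, -1.0]]
force: [0.4, -0.6, -2.7]
opening: 0.173
```

```bash
cat >> h.py <<'E'
def mouth(o,zlo=.1):
    # side view profile along scoop mid-plane in world y,z : handle top line
    s=bot.read_state();p=s["position"]
    P=o["side"][2].reshape(-1,3)
    print("grip",p+[0,0,.0187])
    m=(abs(P[:,0]-p[0])<.012)&(P[:,2]>zlo)&(P[:,1]<p[1]+.05)&(P[:,1]>p[1]-.25)
    Q=P[m]; Q=Q[np.argsort(Q[:,2])]
    for z in np.arange(zlo,.34,.01):
        q=Q[abs(Q[:,2]-z)<.005]
        if len(q): print(z.round(3),"y",q[:,1].min().round(3),q[:,1].max().round(3),len(q))
E
python3 - <<'E'
from h import *
s=bot.read_state();print(s["position"],s["force"],s["opening"])
o=snap("12")
p=o["side"][0]; cv2.imwrite("pics/z12.png",cv2.resize(p[60:240,210:410],None,fx=3.3,fy=3.3))
mouth(o,.07)
E
```

```text
[0.60974234 0.21097308 0.23167989] [ 0.43942404 -0.55918513 -2.7135259 ] 0.17337600113217042
grip [0.60917198 0.2113615  0.24981489]
0.07 y 0.061 0.067 12
0.09 y 0.062 0.138 47
0.1 y 0.022 0.159 94
0.11 y 0.022 0.171 160
0.12 y 0.062 0.181 177
0.13 y 0.064 0.261 80
0.14 y 0.163 0.173 26
0.15 y 0.158 0.166 29
0.16 y 0.153 0.161 32
0.17 y 0.146 0.156 28
0.18 y 0.144 0.157 39
0.19 y 0.154 0.165 23
0.2 y 0.156 0.173 42
0.21 y 0.164 0.182 41
0.22 y 0.172 0.19 39
0.23 y 0.179 0.204 43
0.24 y 0.185 0.203 59
0.25 y 0.196 0.212 53
0.26 y 0.197 0.223 56
0.27 y 0.198 0.221 41
0.28 y 0.199 0.22 25
0.29 y 0.198 0.202 3
0.31 y 0.171 0.185 16
0.32 y 0.172 0.183 34
0.33 y 0.178 0.192 37
```

View pics/z12.png

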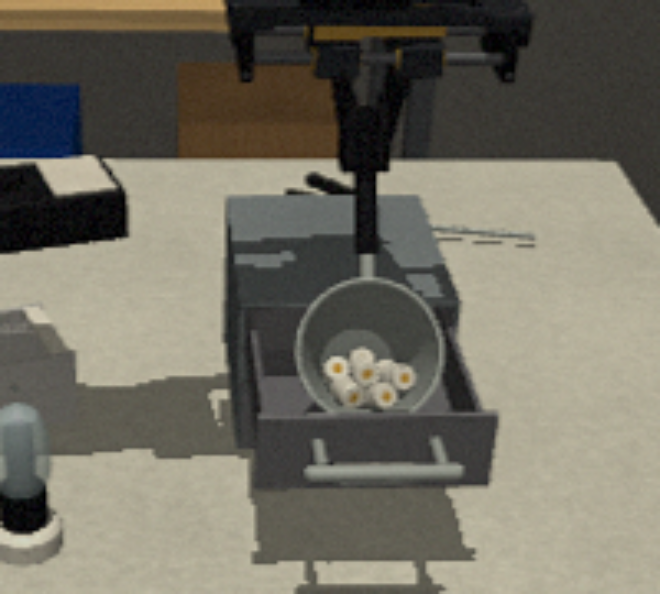

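Call:
servo_tool:
  increments:
    - [1,[-12,0,0],0]
    - [1,[-11.5,0,-1],0]
    - [1,[-11.5,0,-3],0]
    - [1,[-11.5,0,-3],0]
    - [1,[0,0,0],0]

```text
time_s: 20.38
position: [0.6114, 0.1646, 0.2409]
tcp_rot: [[-0.013, 1.0, 0.001], [1.0, 0.013, 0.0], [0.0, 0.001, -1.0]]
force: [-0.2, 1.2, -2.4]
opening: 0.173
```

```bash
python3 - <<'E'
from h import *
s=bot.read_state();print(s["position"],s["force"],s["opening"])
o=snap("13")
p=o["side"][0]; cv2.imwrite("pics/z13.png",cv2.resize(p[60:240,210:410],None,fx=3.3,fy=3.3))
mouth(o,.13)
E
```

```text
[0.61141077 0.16456061 0.24088762] [-0.19226116  1.18449115 -2.35932275] 0.1732384504134359
grip [0.6111269  0.16512486 0.25899675]
0.13 y 0.153 0.16 14
0.14 y 0.144 0.154 19
0.15 y 0.135 0.144 21
0.16 y 0.126 0.136 21
0.17 y 0.115 0.127 24
0.18 y 0.115 0.125 35
0.19 y 0.12 0.13 23
0.2 y 0.123 0.135 39
0.21 y 0.128 0.14 37
0.22 y 0.132 0.144 34
0.23 y 0.139 0.148 39
0.24 y 0.141 0.158 45
0.25 y 0.148 0.159 57
0.26 y 0.152 0.165 56
0.27 y 0.152 0.172 59
0.28 y 0.152 0.175 49
0.29 y 0.153 0.175 25
0.3 y 0.153 0.156 2
0.32 y 0.128 0.193 20
0.33 y 0.125 0.139 31
```

View pics/z13.png

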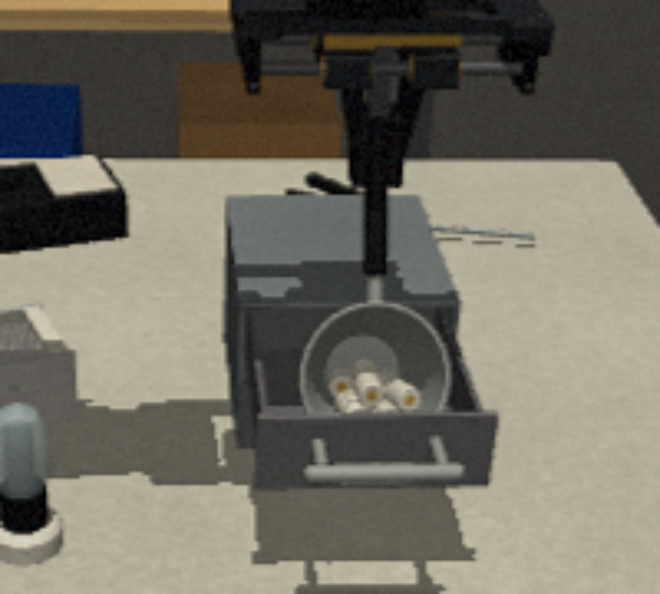

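Call:
servo_tool:
  increments:
    - [1,[-12.3,0,-4],0]
    - [1,[-12.3,0,-4],0]
    - [1,[-13,0,-3.5],0]
    - [1,[-13,0,-3.5],0]
    - [1,[-13.4,0,-2],0]

```text
time_s: 21.1
position: [0.6119, 0.1006, 0.2575]
tcp_rot: [[-0.014, 1.0, 0.0], [1.0, 0.014, 0.0], [0.0, 0.0, -1.0]]
force: [-0.2, 2.2, -2.0]
opening: 0.175
```

Call:
servo_tool:
  increments:
    - [1,[-13.4,0,-2],0]
    - [1,[-13.5,0,0],0]
    - [1,[-13.5,0,0],0]
    - [1,[0,0,0],0]

```text
time_s: 21.6
position: [0.6125, 0.0598, 0.259]
tcp_rot: [[-0.013, 1.0, -0.0], [1.0, 0.013, -0.001], [-0.001, -0.0, -1.0]]
force: [0.1, 2.0, -3.1]
opening: 0.173
```

```bash
python3 - <<'E'
from h import *
s=bot.read_state();print(s["position"],s["force"],s["opening"])
o=snap("14")
p=o["side"][0]; cv2.imwrite("pics/z14.png",cv2.resize(p[60:240,210:410],None,fx=3.3,fy=3.3))
mouth(o,.13)
E
```

```text
[0.61249695 0.05979524 0.25895423] [ 0.0828034   1.95567877 -3.08256965] 0.17337501511779937
grip [0.61249245 0.06046452 0.27768924]
0.13 y 0.082 0.11 34
0.14 y 0.094 0.11 40
0.17 y 0.104 0.108 7
0.18 y 0.065 0.1 48
0.19 y 0.067 0.072 22
0.2 y 0.062 0.072 18
0.21 y 0.062 0.069 37
0.22 y 0.061 0.071 33
0.23 y 0.058 0.069 34
0.24 y 0.059 0.069 38
0.25 y 0.058 0.064 32
0.26 y 0.048 0.065 47
0.27 y 0.048 0.063 66
0.28 y 0.049 0.063 59
0.29 y 0.047 0.063 60
0.3 y 0.048 0.07 64
0.31 y 0.048 0.067 28
0.32 y 0.049 0.051 4
0.33 y 0.023 0.023 1
```

View pics/z14.png

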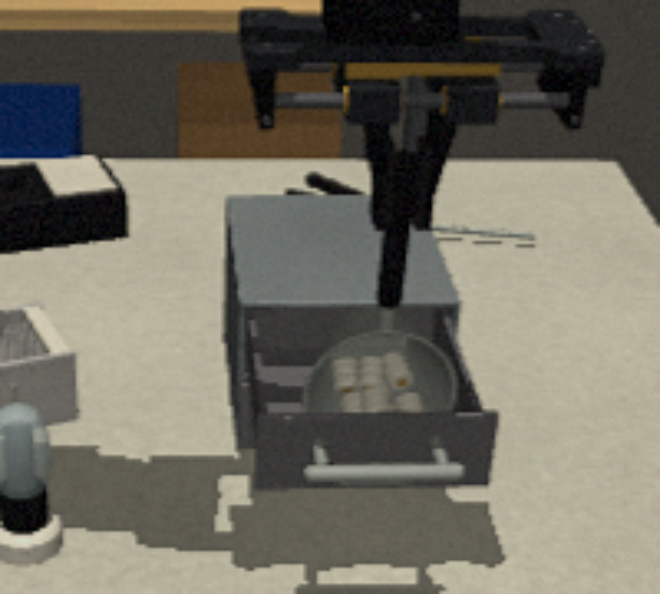

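Call:
servo_tool:
  increments:
    - [1,[-13.4,0,2],0]
    - [1,[-13.4,0,2],0]
    - [1,[-9.7,0,2.6],0]
    - [1,[-9.7,0,2.6],0]
    - [1,[0,0,0],0]

```text
time_s: 22.32
position: [0.613, 0.0138, 0.2494]
tcp_rot: [[-0.013, 1.0, -0.001], [1.0, 0.013, -0.001], [-0.001, -0.001, -1.0]]
force: [0.8, 2.9, -3.5]
opening: 0.173
```

Call:
servo_tool:
  increments:
    - [1,[6,0,0],0]
    - [1,[8,0,0],0]
    - [1,[8,0,0],0]
    - [1,[8,0,0],0]
    - [1,[0,0,0],0]

```text
time_s: 22.95
position: [0.6127, 0.0461, 0.2501]
tcp_rot: [[-0.016, 1.0, 0.0], [1.0, 0.016, 0.0], [0.0, 0.0, -1.0]]
force: [-0.5, 0.7, -1.8]
opening: 0.169
```

```bash
python3 - <<'E'
from h import *
s=bot.read_state();print(s["position"],s["force"],s["opening"])
o=snap("15")
p=o["side"][0]; cv2.imwrite("pics/z15.png",cv2.resize(p[60:240,210:410],None,fx=3.3,fy=3.3))
p=o["top"][0]; cv2.imwrite("pics/t15.png",cv2.resize(p[100:300,60:400],None,fx=2.2,fy=2.2))
mouth(o,.13)
E
```

```text
[0.61268024 0.04606968 0.2500854 ] [-0.45291494  0.65670867 -1.76473619] 0.16860314182771668
grip [0.61274897 0.04524946 0.26874036]
0.18 y 0.078 0.094 42
0.19 y 0.076 0.081 13
0.2 y 0.069 0.076 25
0.21 y 0.066 0.075 27
0.22 y 0.062 0.071 32
0.23 y 0.059 0.067 31
0.24 y 0.052 0.065 23
0.25 y 0.035 0.058 33
0.26 y 0.034 0.055 56
0.27 y 0.034 0.05 57
0.28 y 0.033 0.05 55
0.29 y 0.034 0.057 73
0.3 y 0.033 0.057 32
0.31 y 0.035 0.036 3
0.33 y 0.007 0.07 28
```

View pics/z15.png

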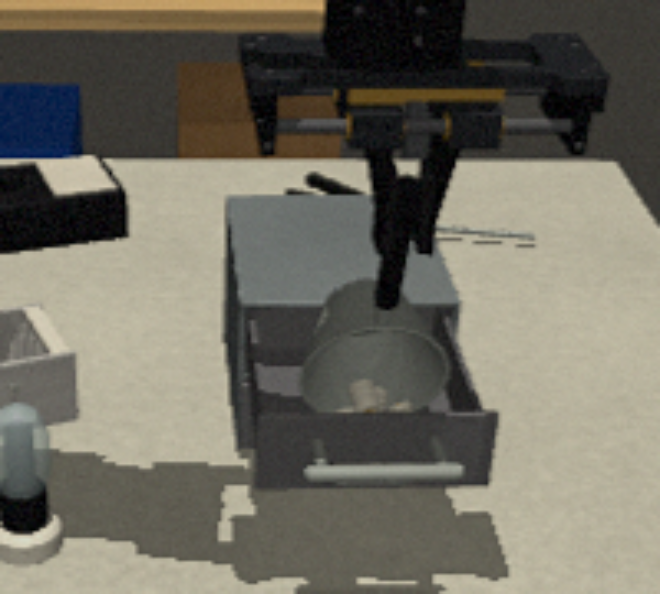

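View pics/t15.png

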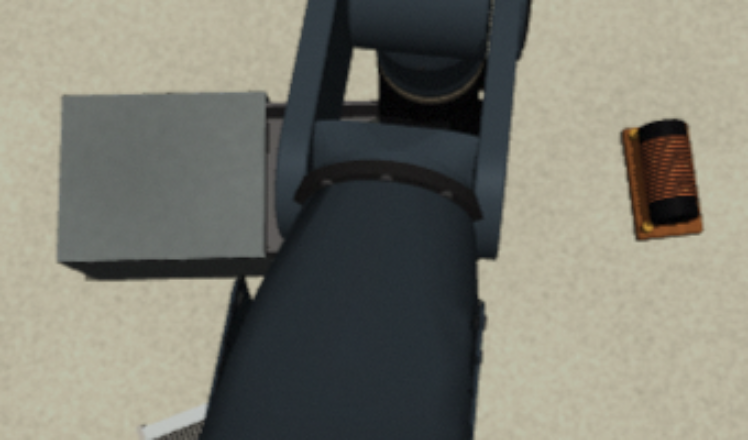

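Call:
servo_tool:
  increments:
    - [1,[8,0,-4],0]
    - [1,[8,0,-4],0]
    - [1,[8,0,-4],0]
    - [1,[6,0,-4],0]
    - [1,[0,0,0],0]

```text
time_s: 23.68
position: [0.6126, 0.0756, 0.2665]
tcp_rot: [[-0.015, 1.0, 0.001], [1.0, 0.015, -0.0], [-0.0, 0.001, -1.0]]
force: [-0.6, -0.0, -2.5]
opening: 0.174
```

```bash
python3 - <<'E'
from h import *
s=bot.read_state();print(s["position"],s["force"],s["opening"])
o=snap("16")
p=o["side"][0]; cv2.imwrite("pics/z16.png",cv2.resize(p[60:240,210:410],None,fx=3.3,fy=3.3))
mouth(o,.13)
E
```

```text
[0.61257436 0.07560472 0.26652654] [-0.58381581 -0.00683101 -2.48570903] 0.17354159902103938
grip [0.61230337 0.07501146 0.28469016]
0.19 y 0.109 0.123 16
0.2 y 0.107 0.124 36
0.21 y 0.101 0.11 15
0.22 y 0.097 0.107 29
0.23 y 0.092 0.105 28
0.24 y 0.089 0.099 30
0.25 y 0.086 0.097 31
0.26 y 0.083 0.092 22
0.27 y 0.063 0.086 50
0.28 y 0.063 0.082 56
0.29 y 0.063 0.08 57
0.3 y 0.064 0.081 57
0.31 y 0.064 0.083 61
0.32 y 0.063 0.085 22
```

View pics/z16.png

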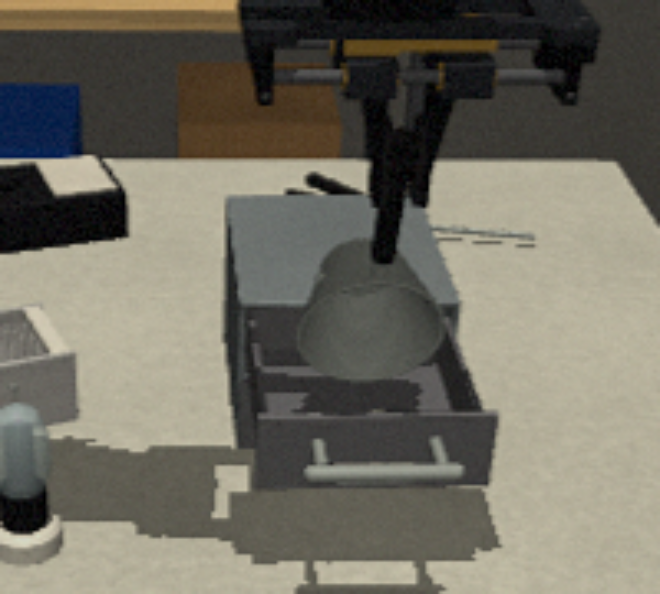

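Call:
servo_tool:
  increments:
    - [1,[4,0,6],0]
    - [1,[-4,0,-6],0]
    - [1,[4,0,6],0]
    - [1,[-4,0,-6],0]
    - [1,[0,0,0],0]

```text
time_s: 24.4
position: [0.6129, 0.0746, 0.2666]
tcp_rot: [[-0.014, 1.0, 0.002], [1.0, 0.014, -0.0], [-0.0, 0.002, -1.0]]
force: [0.0, -0.2, -1.4]
opening: 0.174
```

Call:
servo_tool:
  increments:
    - [1,[0,0,-15],0]
    - [1,[0,0,-20],0]
    - [1,[0,0,-20],0]
    - [1,[0,0,-20],0]
    - [1,[0,0,0],0]

```text
time_s: 25.02
position: [0.6137, 0.075, 0.3439]
tcp_rot: [[-0.014, 1.0, 0.006], [1.0, 0.014, -0.0], [-0.0, 0.006, -1.0]]
force: [-0.4, 0.0, -2.3]
opening: 0.165
```

```bash
python3 - <<'E'
from h import *
s=bot.read_state();print(s["position"],s["force"],s["opening"])
o=snap("17")
p=o["side"][0]; cv2.imwrite("pics/z17.png",cv2.resize(p[20:240,190:430],None,fx=2.7,fy=2.7))
mouth(o,.13)
E
```

```text
[0.61369802 0.07500769 0.34393497] [-0.38747393  0.04703805 -2.32012836] 0.16526941504756082
grip [0.61209908 0.07503647 0.35979941]
0.27 y 0.109 0.124 40
0.28 y 0.106 0.114 21
0.29 y 0.099 0.11 22
0.3 y 0.094 0.103 34
0.31 y 0.091 0.102 35
0.32 y 0.088 0.098 37
0.33 y 0.084 0.094 37
```

View pics/z17.png

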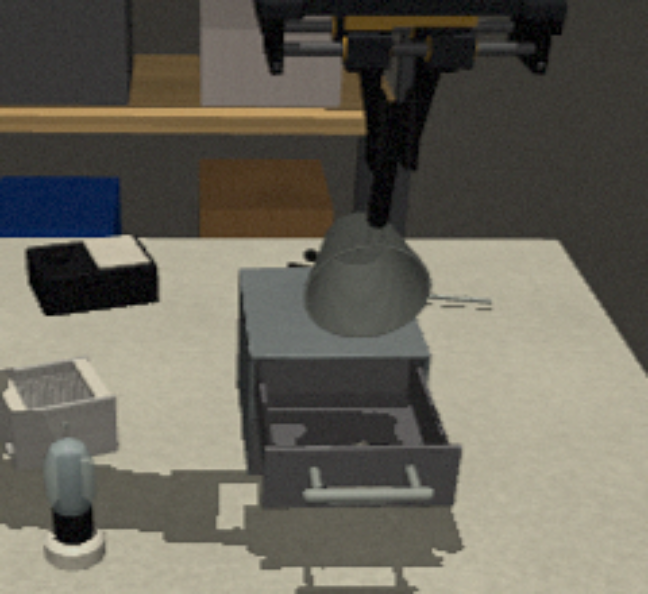

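Call:
servo_tool:
  increments:
    - [1,[0,0,24],0]
    - [1,[5,0,28],0]
    - [1,[5,0,26],0]
    - [1,[4,0,17],0]
    - [1,[0,0,0],0]

```text
time_s: 25.75
position: [0.6108, 0.0893, 0.244]
tcp_rot: [[-0.015, 1.0, -0.005], [1.0, 0.015, 0.0], [0.0, -0.005, -1.0]]
force: [-0.1, -1.0, -2.0]
opening: 0.169
```

```bash
python3 - <<'E'
from h import *
s=bot.read_state();print(s["position"],s["force"],s["opening"])
o=snap("18")
p=o["side"][0]; cv2.imwrite("pics/z18.png",cv2.resize(p[40:240,190:410],None,fx=2.9,fy=2.9))
mouth(o,.17)
E
```

```text
[0.61083093 0.08932487 0.24396787] [-0.07681519 -0.98610557 -2.03115263] 0.16861307843285572
grip [0.61266768 0.0889612  0.26510502]
0.17 y 0.119 0.138 33
0.18 y 0.12 0.127 17
0.19 y 0.113 0.122 15
0.2 y 0.109 0.116 23
0.21 y 0.105 0.116 30
0.22 y 0.102 0.112 28
0.23 y 0.098 0.109 31
0.24 y 0.094 0.102 18
0.25 y 0.077 0.1 48
0.26 y 0.077 0.095 58
0.27 y 0.077 0.095 57
0.28 y 0.078 0.097 65
0.29 y 0.076 0.099 55
0.3 y 0.082 0.1 12
0.31 y 0.075 0.092 12
0.32 y 0.051 0.121 19
0.33 y 0.053 0.101 78
```

View pics/z18.png

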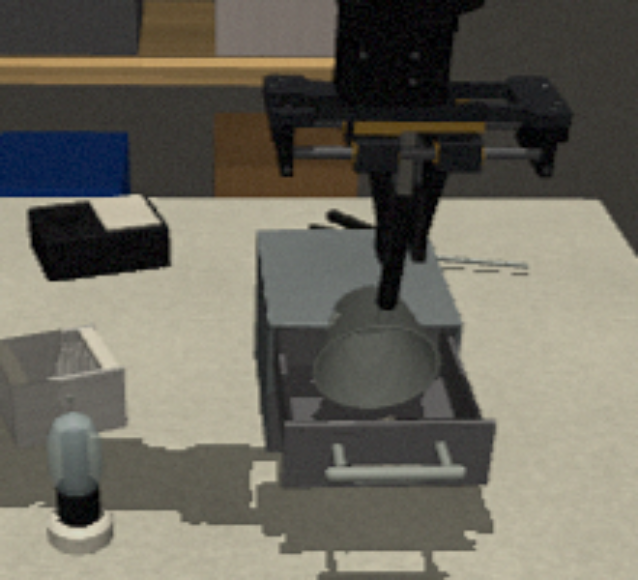

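Call:
servo_tool:
  increments:
    - [1,[12,0,-2],0]
    - [1,[12.7,0,-7.6],0]
    - [1,[12.7,0,-8],0]
    - [1,[14,0,-6],0]
    - [1,[14,0,-6],0]

```text
time_s: 26.48
position: [0.6112, 0.1555, 0.2761]
tcp_rot: [[-0.015, 1.0, 0.001], [1.0, 0.015, -0.0], [-0.0, 0.0, -1.0]]
force: [0.1, -2.1, -3.2]
opening: 0.176
```

```bash
python3 - <<'E'
from h import *
s=bot.read_state();print(s["position"],s["force"],s["opening"])
o=snap("19")
p=o["side"][0]; cv2.imwrite("pics/z19.png",cv2.resize(p[40:240,190:410],None,fx=2.9,fy=2.9))
mouth(o,.15)
E
```

```text
[0.61117847 0.15554188 0.27612404] [ 0.05962712 -2.05246751 -3.15891642] 0.17588258842712523
grip [0.61126449 0.15654632 0.29514911]
0.15 y 0.206 0.206 1
0.16 y 0.206 0.206 3
0.18 y 0.198 0.205 5
0.19 y 0.168 0.19 6
0.2 y 0.15 0.164 27
0.21 y 0.152 0.157 18
0.22 y 0.149 0.158 22
0.23 y 0.149 0.159 37
0.24 y 0.149 0.158 33
0.25 y 0.148 0.157 32
0.26 y 0.15 0.16 35
0.27 y 0.15 0.163 36
0.28 y 0.142 0.159 50
0.29 y 0.143 0.158 53
0.3 y 0.143 0.162 61
0.31 y 0.143 0.164 52
0.32 y 0.143 0.17 45
0.33 y 0.145 0.167 17
0.34 y 0.146 0.146 1
```

View pics/z19.png

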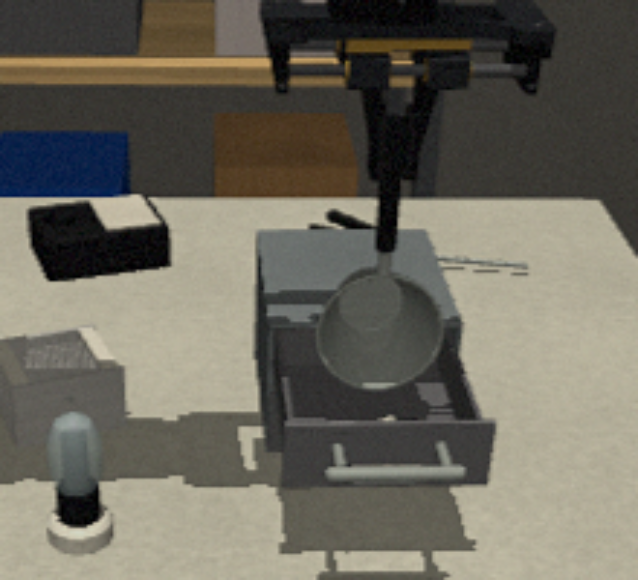

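Call:
servo_tool:
  increments:
    - [1,[14.9,0,-3.7],0]
    - [1,[14.9,0,-3.5],0]
    - [1,[14.2,0,1],0]
    - [1,[14.2,0,2],0]
    - [1,[13.5,0,3.6],0]

```text
time_s: 27.2
position: [0.6102, 0.2275, 0.2763]
tcp_rot: [[-0.015, 1.0, 0.001], [1.0, 0.015, 0.001], [0.001, 0.001, -1.0]]
force: [-0.4, -2.1, 0.2]
opening: 0.17
```

Call:
servo_tool:
  increments:
    - [1,[13.5,0,3.6],0]
    - [1,[12.4,0,5.6],0]
    - [1,[12.4,0,5.6],0]
    - [1,[0,0,0],0]

```text
time_s: 27.7
position: [0.6092, 0.2656, 0.2606]
tcp_rot: [[-0.016, 1.0, -0.001], [1.0, 0.016, 0.0], [0.0, -0.001, -1.0]]
force: [-0.1, -2.2, 0.3]
opening: 0.174
```

```bash
python3 - <<'E'
from h import *
s=bot.read_state();print(s["position"],s["force"],s["opening"])
o=snap("20")
p=o["side"][0]; cv2.imwrite("pics/z20.png",cv2.resize(p[40:240,190:410],None,fx=2.9,fy=2.9))
mouth(o,.15)
E
```

```text
[0.60924544 0.2656242  0.26060436] [-0.14378256 -2.24840375  0.34449033] 0.1737720482023545
grip [0.609368   0.26470302 0.27964072]
0.15 y 0.225 0.233 23
0.16 y 0.223 0.231 32
0.17 y 0.218 0.226 29
0.18 y 0.211 0.22 27
0.19 y 0.207 0.213 33
0.2 y 0.2 0.208 33
0.21 y 0.198 0.209 35
0.22 y 0.205 0.218 26
0.23 y 0.21 0.23 39
0.24 y 0.215 0.234 39
0.25 y 0.225 0.244 41
0.26 y 0.238 0.258 48
0.27 y 0.244 0.265 53
0.28 y 0.253 0.268 52
0.29 y 0.253 0.276 50
0.3 y 0.254 0.277 35
0.31 y 0.254 0.276 21
0.32 y 0.253 0.254 2
0.33 y 0.254 0.254 1
0.34 y 0.228 0.294 33
```

View pics/z20.png

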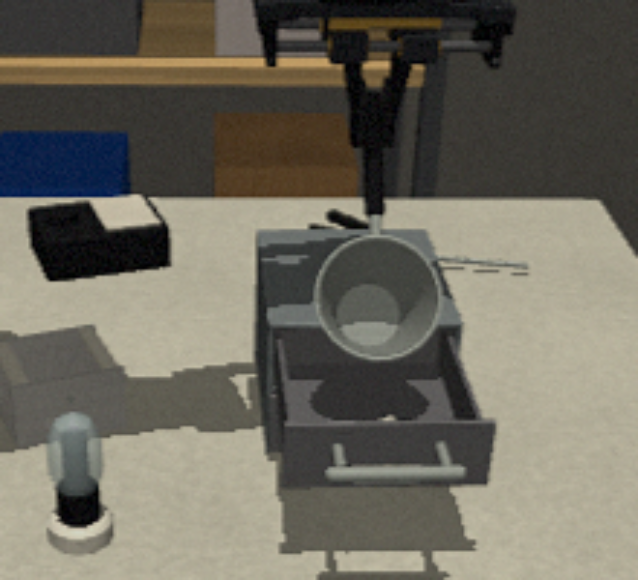

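Call:
servo_tool:
  increments:
    - [1,[12.5,0,5.8],0]
    - [1,[12.5,0,5.8],0]
    - [1,[11,0,8.3],0]
    - [1,[11,0,8.3],0]
    - [1,[11,0,10],0]

```text
time_s: 28.42
position: [0.6088, 0.3238, 0.2227]
tcp_rot: [[-0.015, 1.0, 0.0], [1.0, 0.015, 0.001], [0.001, 0.0, -1.0]]
force: [0.5, -0.5, 2.6]
opening: 0.17
```

Call:
servo_tool:
  increments:
    - [1,[11,0,10],0]
    - [1,[10,0,11],0]
    - [1,[10,0,11],0]
    - [1,[8,0,11],0]
    - [1,[8,0,11],0]

```text
time_s: 29.05
position: [0.608, 0.3699, 0.1683]
tcp_rot: [[-0.014, 1.0, -0.0], [1.0, 0.014, 0.0], [0.0, -0.0, -1.0]]
force: [0.1, -0.4, 1.2]
opening: 0.174
```

```bash
python3 - <<'E'
from h import *
s=bot.read_state();print(s["position"],s["force"],s["opening"])
o=snap("21")
p=o["side"][0]; cv2.imwrite("pics/z21.png",cv2.resize(p[40:240,190:410],None,fx=2.9,fy=2.9))
bowl(o,.132,.3,.16,.3)
E
```

```text
[0.60798671 0.36987163 0.16827444] [ 0.13836695 -0.44398053  1.20370041] 0.1742350562837143
0.18 120 [0.583 0.176 0.164] [0.637 0.185 0.192]
0.19 228 [0.573 0.185 0.139] [0.647 0.195 0.192]
0.2 180 [0.567 0.195 0.132] [0.654 0.205 0.191]
0.21 60 [0.565 0.205 0.132] [0.658 0.215 0.191]
0.22 26 [0.562 0.215 0.134] [0.659 0.224 0.191]
0.23 22 [0.562 0.225 0.136] [0.66  0.235 0.192]
0.24 37 [0.565 0.235 0.168] [0.659 0.245 0.191]
0.25 95 [0.566 0.245 0.156] [0.656 0.255 0.192]
0.26 234 [0.573 0.255 0.152] [0.648 0.265 0.192]
0.27 161 [0.584 0.265 0.158] [0.641 0.275 0.191]
0.28 7 [0.604 0.275 0.188] [0.618 0.284 0.191]
0.29 14 [0.603 0.286 0.184] [0.615 0.295 0.195]
```

View pics/z21.png

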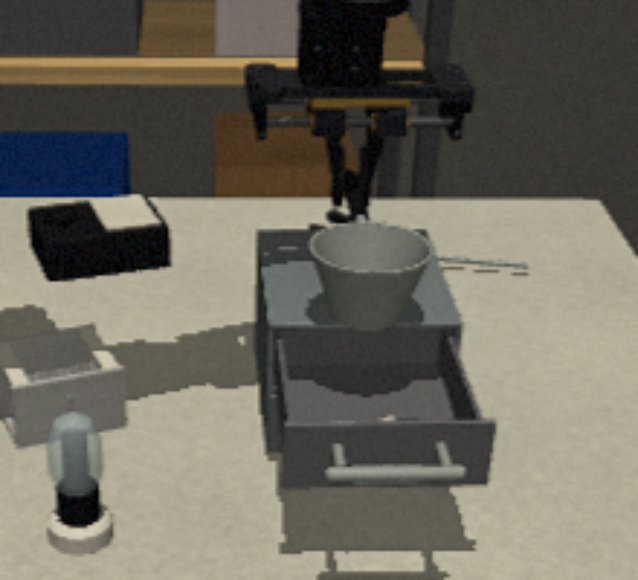

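Call:
servo_tool:
  increments:
    - [1,[10,0,1],0]
    - [1,[10,0,0.5],0]
    - [0.6,[0,0,0],0]
    - [0.6,[0,0,0],0]
    - [0.6,[0,0,0],0]

```text
time_s: 29.78
position: [0.6078, 0.3894, 0.1678]
tcp_rot: [[-0.014, 1.0, 0.0], [1.0, 0.014, 0.0], [0.0, 0.0, -1.0]]
force: [-0.9, 0.3, -0.5]
opening: 0.369
```

```bash
python3 - <<'E'
from h import *
s=bot.read_state();print(s["position"],s["force"],s["opening"])
o=snap("22")
p=o["top"][0]; cv2.imwrite("pics/t22.png",cv2.resize(p[120:260,60:240],None,fx=4,fy=4))
bowl(o,.132,.3,.16,.3)
E
```

```text
[0.60781343 0.38941359 0.16776582] [-0.88662077  0.27328308 -0.54665039] 0.3691799215559443
0.2 93 [0.588 0.198 0.172] [0.629 0.205 0.192]
0.21 222 [0.577 0.205 0.141] [0.646 0.215 0.191]
0.22 198 [0.568 0.215 0.132] [0.652 0.225 0.191]
0.23 72 [0.564 0.225 0.132] [0.655 0.235 0.191]
0.24 25 [0.563 0.236 0.132] [0.659 0.245 0.192]
0.25 14 [0.564 0.246 0.139] [0.66  0.254 0.191]
0.26 35 [0.564 0.255 0.168] [0.659 0.265 0.191]
0.27 77 [0.567 0.265 0.16 ] [0.654 0.275 0.192]
0.28 189 [0.573 0.275 0.155] [0.648 0.285 0.191]
0.29 192 [0.581 0.285 0.159] [0.641 0.295 0.192]
```

View pics/t22.png

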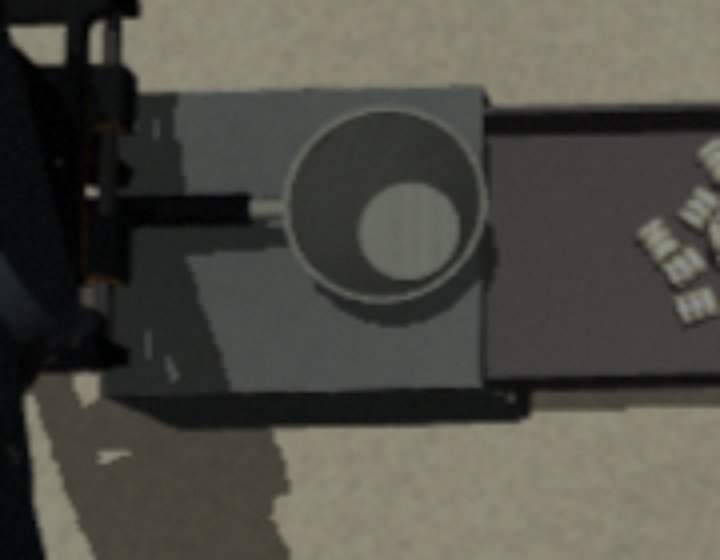

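```bash
python3 - <<'E'
import cv2
p=cv2.imread("pics/top_22.png"); cv2.imwrite("pics/t22b.png",cv2.resize(p[130:230,170:290],None,fx=6,fy=6,interpolation=cv2.INTER_CUBIC))
E
```

```text
(no output)
```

View pics/t22b.png

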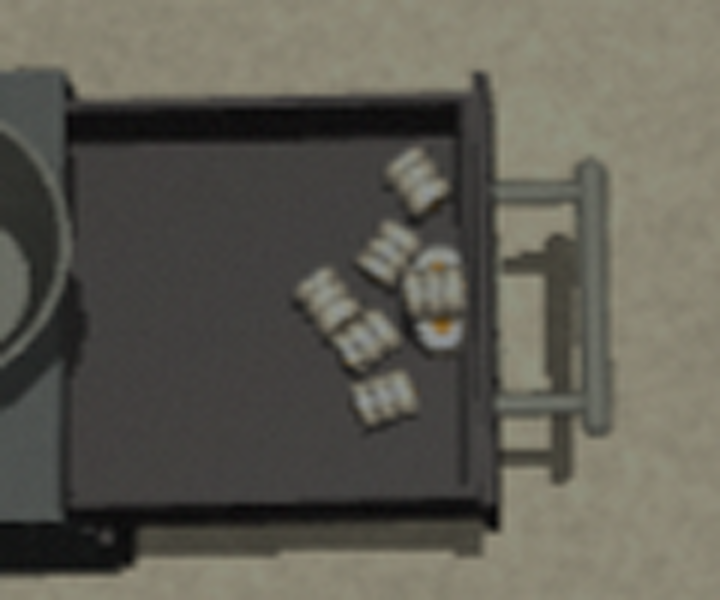

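Call:
servo_tool:
  increments:
    - [0.6,[-20,0,0],0]
    - [0.6,[-24,0,0],0]
    - [0.6,[-18,0,0],0]
    - [0.6,[0,0,0],0]
    - [1,[0,0,0],0]

```text
time_s: 30.5
position: [0.609, 0.3273, 0.1679]
tcp_rot: [[-0.014, 1.0, 0.0], [1.0, 0.014, 0.001], [0.001, 0.0, -1.0]]
force: [0.6, 1.1, -0.2]
opening: 0.352
```

Call:
servo_tool:
  increments:
    - [1,[0,0,0],0]
    - [1,[0,0,0],0]
    - [1,[0,0,0],0]
    - [1,[0,0,-6],0]
    - [1,[0,0,-12],0]

```text
time_s: 31.12
position: [0.6079, 0.3272, 0.1852]
tcp_rot: [[-0.014, 1.0, -0.002], [1.0, 0.014, -0.001], [-0.001, -0.002, -1.0]]
force: [-0.6, 0.7, -1.7]
opening: 0.176
```

Call:
servo_tool:
  increments:
    - [1,[0,0,-15],0]
    - [1,[0,0,-15],0]
    - [1,[0,-10,-10],0]
    - [1,[-20,-20,0],0]
    - [1,[-35,-15,0],0]

```text
time_s: 31.75
position: [0.5628, 0.2722, 0.2262]
tcp_rot: [[-0.017, 1.0, -0.0], [1.0, 0.017, 0.0], [0.0, -0.0, -1.0]]
force: [0.8, -0.5, -2.1]
opening: 0.172
```

Call:
servo_tool:
  increments:
    - [1,[-38,-11,0],0]
    - [1,[-42,-11,0],0]
    - [1,[-42,-11,0],0]
    - [1,[-42,-11,0],0]
    - [1,[-42,-11,0],0]

```text
time_s: 32.38
position: [0.5113, 0.064, 0.2263]
tcp_rot: [[-0.015, 1.0, 0.0], [1.0, 0.015, -0.0], [-0.0, 0.0, -1.0]]
force: [0.2, -0.1, -1.8]
opening: 0.172
```

Call:
servo_tool:
  increments:
    - [1,[-42,-11,0],0]
    - [1,[-42,-11,0],0]
    - [1,[-38,-11,15],0]
    - [1,[-25,0,25],0]
    - [1,[-5,0,20],0]

```text
time_s: 33.0
position: [0.4813, -0.0889, 0.1658]
tcp_rot: [[-0.012, 1.0, 0.001], [1.0, 0.012, -0.001], [-0.001, 0.001, -1.0]]
force: [0.5, 0.6, -2.0]
opening: 0.174
```

```bash
python3 - <<'E'
from h import *
s=bot.read_state();print(s["position"],s["force"],s["opening"],s["joint_positions"].round(1))
o=snap("23")
p=o["side"][0]; cv2.imwrite("pics/z23.png",cv2.resize(p[160:400,160:420],None,fx=2.5,fy=2.5))
P=o["side"][2].reshape(-1,3)
m=(P[:,2]>.06)&(P[:,2]<.24)&(abs(P[:,0]-s["position"][0])<.055)&(P[:,1]>-.3)&(P[:,1]<-.1)
Q=P[m]
for a in np.arange(-.28,-.1,.01):
    q=Q[abs(Q[:,1]-a)<.005]
    if len(q):print(a.round(3),len(q),q.min(0).round(3),q.max(0).round(3))
E
```

```text
[ 0.48128001 -0.08890756  0.165752  ] [ 0.49227482  0.6383628  -1.97438259] 0.17353325938318126 [-23.6  24.8 104.7  -0.   50.5 -24.2]
-0.22 58 [ 0.465 -0.219  0.174] [ 0.499 -0.215  0.187]
-0.21 305 [ 0.451 -0.215  0.151] [ 0.515 -0.205  0.186]
-0.2 324 [ 0.441 -0.205  0.126] [ 0.524 -0.195  0.187]
-0.19 141 [ 0.438 -0.195  0.124] [ 0.53  -0.185  0.187]
-0.18 36 [ 0.434 -0.185  0.125] [ 0.53  -0.175  0.187]
-0.17 63 [ 0.434 -0.175  0.158] [ 0.532 -0.165  0.187]
-0.16 147 [ 0.435 -0.165  0.143] [ 0.531 -0.155  0.188]
-0.15 314 [ 0.437 -0.155  0.128] [ 0.53  -0.145  0.188]
-0.14 624 [ 0.443 -0.145  0.127] [ 0.524 -0.135  0.188]
-0.13 553 [ 0.444 -0.135  0.138] [ 0.517 -0.125  0.239]
-0.12 107 [ 0.445 -0.125  0.174] [ 0.504 -0.116  0.239]
-0.11 19 [ 0.479 -0.115  0.182] [ 0.487 -0.105  0.188]
```

View pics/z23.png

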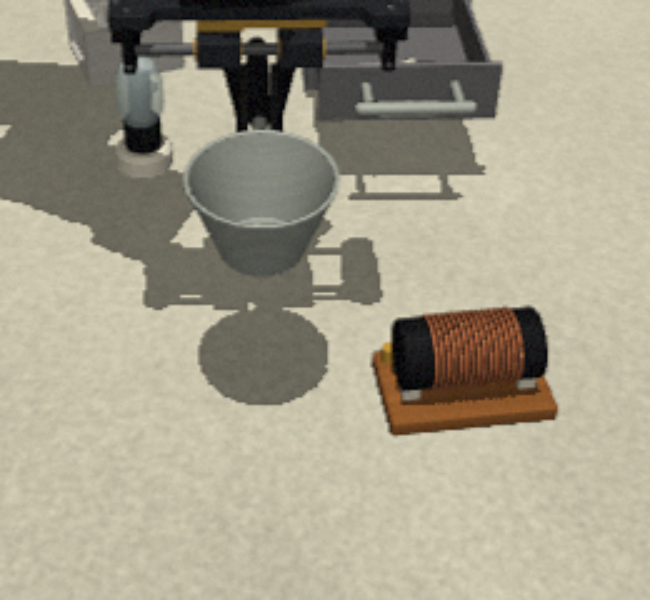

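Call:
servo_tool:
  increments:
    - [1,[0,0,40],0]
    - [1,[0,0,40],0]
    - [1,[0,0,26],0]
    - [1,[0,0,12],0]
    - [1,[0,0,5],0]

```text
time_s: 33.72
position: [0.4822, -0.0873, 0.043]
tcp_rot: [[-0.015, 1.0, 0.001], [1.0, 0.015, -0.0], [-0.0, 0.001, -1.0]]
force: [0.2, 0.6, -2.4]
opening: 0.174
```

Call:
servo_tool:
  increments:
    - [1,[0,0,3],0]
    - [0.5,[0,0,0],0]
    - [0.5,[0,0,0],0]
    - [0.5,[0,0,0],0]

```text
time_s: 34.22
position: [0.4821, -0.0877, 0.0402]
tcp_rot: [[-0.014, 1.0, 0.001], [1.0, 0.014, -0.001], [-0.001, 0.001, -1.0]]
force: [-0.7, 0.6, 0.2]
opening: 0.425
```

Call:
servo_tool:
  increments:
    - [0.5,[0,0,-20],0]
    - [0.6,[0,0,-40],0]
    - [0.8,[0,0,-40],0]
    - [1,[0,0,-40],0]

```text
time_s: 34.72
position: [0.4814, -0.0874, 0.1811]
tcp_rot: [[-0.014, 1.0, 0.0], [1.0, 0.014, -0.0], [-0.0, 0.0, -1.0]]
force: [-0.4, -1.0, 1.3]
opening: 0.256
```

```bash
python3 - <<'E'
from h import *
s=bot.read_state();print(s["position"],s["force"],s["opening"],s["joint_positions"].round(1))
o=snap("24")
p=o["side"][0]; cv2.imwrite("pics/z24.png",cv2.resize(p[100:400,160:480],None,fx=2,fy=2))
P=o["side"][2].reshape(-1,3)
m=(P[:,2]>.04)&(P[:,2]<.1)&(abs(P[:,0]-.483)<.055)&(P[:,1]>-.3)&(P[:,1]<-.1)
Q=P[m]
for a in np.arange(-.22,-.1,.02):
    q=Q[abs(Q[:,1]-a)<.005]
    if len(q):print(a.round(3),len(q),q.min(0).round(3),q.max(0).round(3))
E
```

```text
[ 0.48141679 -0.0874429   0.18108836] [-0.36751606 -0.97896469  1.3050322 ] 0.25567971010618656 [-23.4  23.4 103.8  -0.   52.9 -24.2]
-0.22 13 [ 0.478 -0.216  0.058] [ 0.494 -0.215  0.063]
-0.2 72 [ 0.444 -0.205  0.04 ] [ 0.524 -0.195  0.064]
-0.18 26 [ 0.437 -0.185  0.046] [ 0.532 -0.175  0.064]
-0.16 75 [ 0.436 -0.165  0.04 ] [ 0.533 -0.155  0.064]
-0.14 143 [ 0.441 -0.145  0.04 ] [ 0.527 -0.135  0.064]
-0.12 143 [ 0.462 -0.125  0.046] [ 0.51  -0.116  0.064]
```

View pics/z24.png

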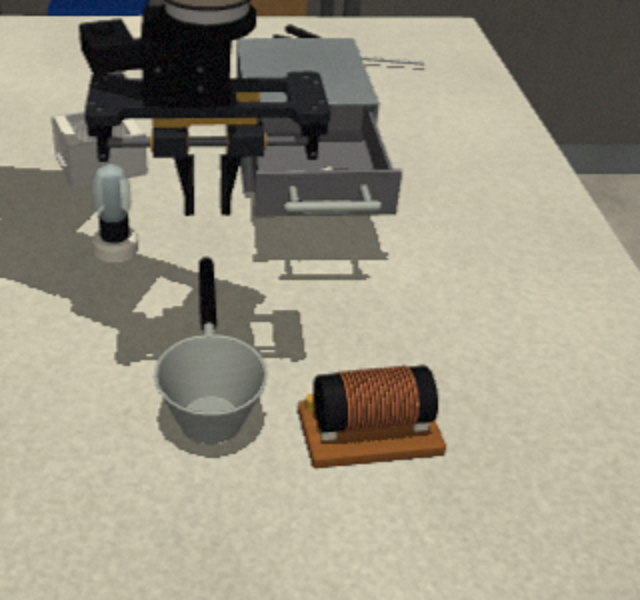

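Call:
servo_tool:
  increments:
    - [1,[14,33,0],0]
    - [1,[14,33,0],0]
    - [1,[16,33,0],0]
    - [1,[16,32,10],0]
    - [1,[0,0,30],0]

```text
time_s: 35.45
position: [0.6154, -0.0248, 0.1398]
tcp_rot: [[-0.016, 1.0, 0.006], [1.0, 0.016, -0.001], [-0.001, 0.006, -1.0]]
force: [-0.4, -0.3, -0.4]
opening: -0.003
```

Call:
servo_tool:
  increments:
    - [1,[0,0,30],0]
    - [1,[0,0,22],0]
    - [1,[0,0,0],0]

```text
time_s: 35.83
position: [0.6095, -0.0252, 0.0849]
tcp_rot: [[-0.014, 1.0, -0.006], [1.0, 0.014, 0.001], [0.001, -0.006, -1.0]]
force: [-0.3, -0.6, 0.4]
opening: 0.002
```

```bash
python3 - <<'E'
from h import *
s=bot.read_state();print(s["position"],s["force"],s["opening"])
o=snap("25")
p=o["side"][0]; cv2.imwrite("pics/z25.png",cv2.resize(p[80:260,220:420],None,fx=3.3,fy=3.3))
E
```

```text
[ 0.6094866  -0.02516869  0.08487938] [-0.31562125 -0.63563873  0.42627047] 0.002333069872269904
```

View pics/z25.png

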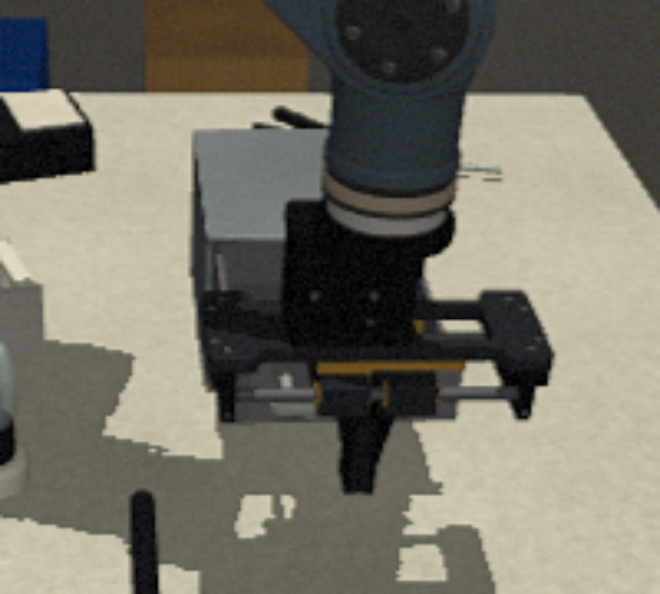

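Call:
servo_tool:
  increments:
    - [1,[10,0,0],0]
    - [1,[10,0,0],0]
    - [1,[9,0,0],0]
    - [1,[8,0,0],0]
    - [1,[8,0,0],0]

```text
time_s: 36.55
position: [0.6112, 0.0196, 0.0879]
tcp_rot: [[-0.015, 1.0, 0.0], [1.0, 0.015, -0.001], [-0.001, 0.0, -1.0]]
force: [-1.2, -1.9, 1.2]
opening: 0.004
```

Call:
servo_tool:
  increments:
    - [1,[10,0,0],0]
    - [1,[12,0,0],0]
    - [1,[12,0,0],0]
    - [1,[12,0,0],0]
    - [1,[12,0,0],0]

```text
time_s: 37.17
position: [0.6103, 0.0783, 0.0877]
tcp_rot: [[-0.015, 1.0, 0.0], [1.0, 0.015, -0.0], [-0.0, 0.0, -1.0]]
force: [0.1, -2.8, 1.1]
opening: 0.005
```

Call:
servo_tool:
  increments:
    - [1,[12,0,0],0]
    - [1,[12,0,0],0]
    - [1,[12,0,0],0]
    - [1,[10,0,0],0]
    - [1,[8,0,0],0]

```text
time_s: 37.8
position: [0.6095, 0.1321, 0.0876]
tcp_rot: [[-0.015, 1.0, -0.0], [1.0, 0.015, 0.0], [0.0, -0.0, -1.0]]
force: [-0.7, -2.0, 1.0]
opening: 0.003
```

Pushing well; finish slowly until the stop shows in the force.

Call:
servo_tool:
  increments:
    - [1,[6,0,0],0]
    - [1,[6,0,0],0]
    - [1,[4,0,0],0]
    - [1,[3,0,0],0]
    - [1,[3,0,0],0]

```text
time_s: 38.42
position: [0.6092, 0.1532, 0.0876]
tcp_rot: [[-0.015, 1.0, -0.0], [1.0, 0.015, -0.001], [-0.001, -0.0, -1.0]]
force: [-0.4, -7.3, 2.4]
opening: 0.003
```

Call:
servo_tool:
  increments:
    - [1,[2,0,0],0]
    - [1,[2,0,0],0]
    - [1,[0,0,0],0]

```text
time_s: 38.8
position: [0.6092, 0.1533, 0.0877]
tcp_rot: [[-0.016, 1.0, -0.001], [1.0, 0.016, -0.007], [-0.007, -0.001, -1.0]]
force: [-0.6, -13.7, 2.3]
opening: 0.004
```

Call:
servo_tool:
  increments:
    - [1,[-15,0,0],0]
    - [1,[-30,0,0],0]
    - [1,[-10,0,-30],0]
    - [1,[0,0,-50],0]
    - [1,[-20,-50,-20],0]

```text
time_s: 39.42
position: [0.5654, 0.0817, 0.1908]
tcp_rot: [[-0.015, 1.0, 0.011], [1.0, 0.015, 0.001], [0.001, 0.011, -1.0]]
force: [-0.5, -0.3, -0.7]
opening: 0.003
```

Call:
servo_tool:
  increments:
    - [0.5,[-20,-50,0],0]
    - [0.5,[-20,-50,0],0]
    - [0.5,[0,0,0],0]

```text
time_s: 39.8
position: [0.4554, 0.0404, 0.1871]
tcp_rot: [[-0.012, 1.0, -0.006], [1.0, 0.012, 0.002], [0.002, -0.006, -1.0]]
force: [0.4, 0.3, -0.5]
opening: 0.262
```

```bash
python3 - <<'E'
from h import *
s=bot.read_state();print(s["position"],s["force"],s["time_s"])
o=snap("26")
cv2.imwrite("pics/z26.png",o["side"][0])
P=o["side"][2].reshape(-1,3)
m=(P[:,2]>.09)&(P[:,2]<.116)&(P[:,0]>.56)&(P[:,0]<.66)&(P[:,1]>.1)&(P[:,1]<.215);Q=P[m]
print("bar front y",np.percentile(Q[:,1],[.5,5,20]).round(4))
m=(P[:,2]>.03)&(P[:,2]<.058)&(P[:,0]>.56)&(P[:,0]<.66)&(P[:,1]>.1)&(P[:,1]<.215);Q=P[m]
print("low bar front y",np.percentile(Q[:,1],[.5,5,20]).round(4))
m=(P[:,2]>.055)&(P[:,2]<.07)&(abs(P[:,0]-.483)<.055)&(P[:,1]>-.23)&(P[:,1]<-.1);Q=P[m]
A=np.c_[Q[:,:2],np.ones(len(Q))];print("rim",Q[:,2].max())
for th in["coil","valve","capacitor"]:
  r=bot.trace("side",th)
  for q in r[:1]:
    g=q["region"]&(o["side"][1]>0);X=o["side"][2][g];print(th,q["p"],np.median(X,0).round(3),X.min(0).round(3),X.max(0).round(3))
E
```

```text
[0.45539721 0.04041693 0.18714079] [ 0.39079776  0.31159443 -0.45645203] 39.8
bar front y [0.1618 0.1635 0.1662]
low bar front y [0.1619 0.1638 0.167 ]
rim 0.06464532306963189
coil 0.58 [ 0.622 -0.202  0.043] [ 0.565 -0.225 -0.002] [ 0.695 -0.097  0.073]
valve 0.67 [0.381 0.082 0.058] [ 0.354  0.069 -0.002] [0.405 0.179 0.113]
capacitor 0.98 [0.344 0.259 0.05 ] [ 0.265  0.096 -0.003] [0.408 0.455 0.113]
```

View pics/z26.png

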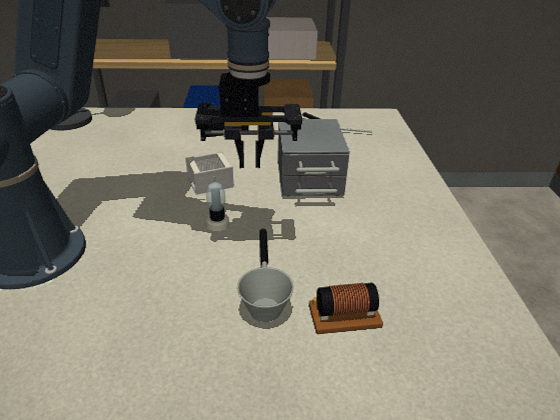

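View pics/top_26.png

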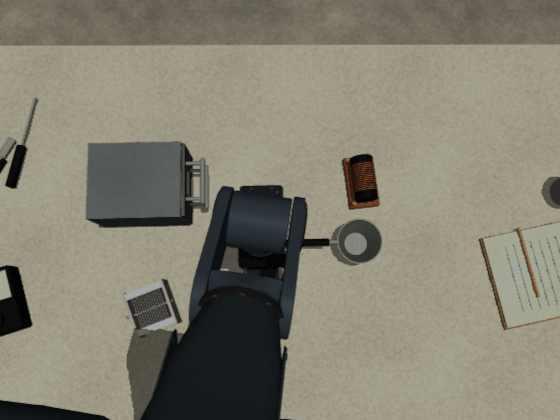

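```bash
python3 -c "
from rig import bot
print(bot.hand_in())"
```

```text
the job is handed in; nothing more can be done
None
```

The job is handed in at about 40 s of the 72 s allowed; the hand-in reports no verdict. As far as my checks could tell, every part of the task was met.

**What I did**
- I pulled the upper drawer out to its front stop, a travel of about 127 mm.
- The tool could only turn about its own vertical axis. I therefore set the full scoop on top of the cabinet, regripped it at the end of the handle and tipped it in the grip.
- The tipping used the cabinet top first, then the inside of the drawer's front wall. The scoop reached about 110 degrees with its rim low over the drawer floor.
- I turned the empty scoop upright again by pushing it back against the cabinet's front edge, then stood it on the bench.
- I pushed the drawer shut at about 0.1 m/s until it met its stop.

**What the last checks showed**
- **Insulators:** I counted eight in the open drawer from the top picture, one of them lying on two that stand upright. The drawer then closed without resistance, but I could not see them once it was shut.
- **Drawers:** The upper drawer met its stop with about 14 N. Its bar lines up with the lower drawer's bar to within 1 mm, so both look shut.
- **Scoop:** It stands level and empty, with the rim at about 0.064 m.
- **Bystanders:** The capacitor's and the valve's measured positions match those at the start. The coil looks unmoved in both pictures; its side-view reading at the start was false, so there I rely on the pictures and the top-view extents.
- **Robot:** It touches nothing.

**One step that did not go as planned:** tipping over the cabinet edge stalled at about 49 degrees because the base slid forward, which is why I finished the pour against the drawer's front wall.

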